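# Unlock the spring rod, pull it to the length mark and hold

## Task

The telescoping spring rod on the bench fixture is locked for storage: lift the yellow-headed lock pin out of its socket and stand it foot down in the glass beaker. Then take the rod's black handle and pull the rod straight out against its spring until the orange pointer stands over the red length mark, hold it there for at least two seconds, and finish the program while still holding it there. Leave the beaker standing where it is and do not push the timer, the paste jar or the metal ring about.

Things in the scene. Friction and masses are not known exactly. Their poses are not given: they have to be found in the camera images.
- rig: fixed fixture: blue plate 280x150x12 mm (own x -110 to 170, y -75 to 75) under a horizontal telescoping rod. Origin on the bench under the rod's axis, z up. Axis along own x, 70 mm high; the rod pulls out toward own -x (roughly to the robot). Outer tube and bearing blocks at x 46 to 162, up to 90 mm high. White scale rail along y = -58, top 22 mm high.
- rod (a joint): how far the rod is pulled out, m: 0 is fully home, 0.130 is the end stop. A spring pulls it home with about 3.5 N at 0 and 70 N/m more as it extends (about 11 N at 0.11); let go, it runs back. With the lock pin in its socket it moves only a few millimetres.
- handle (a point): middle of the rod's handle, on its axis (70 mm high): black waist 22 mm in diameter, 36 mm long along the fixture's x, between two 38 mm flanges that keep fingers from slipping off. Pinch it across the fixture's y from above. A brass collar with lug and pointer lies 55 mm behind it (+x). It moves with the rod.
- pointer (a point): tip of the orange pointer, a 3 mm wide blade hanging from the brass arm of the rod; tip 34 mm above the bench. It moves with the rod, along the scale rail.
- mark (a point): middle of the top of the red length mark, a tab 8 mm wide along the fixture's x, fixed on the scale rail, top 27 mm above the bench. Its axes are those of the fixture. It stands 70 to 110 mm out (-x) from the pointer's home. The pointer is on the mark when both have the same place along the fixture's x.
- pin_head (a point): centre of the lock pin's yellow head, 18x18x32 mm, sides along the fixture's x and y at the start, 104 mm above the bench. Own z axis points from foot to head. The pin (50 g, 108 mm long) stands upright at the fixture's y = +50 in front of a brass lug of the rod (lug top 78 mm high), which it blocks. Lift it straight up.
- pin_foot (a point): lower end of the lock pin, on its axis, 92 mm below the head's centre. The shank is round steel of 10 mm diameter with a 20 mm washer under the head; at the start it stands in a 13 mm hole, 24 mm deep, in a dark steel block on the fixture.
- beaker_floor (a point): centre of the inner floor of the clear glass beaker, 3 mm above the bench. The beaker stands loose and open, 52 mm outer diameter, 44 mm inside, rim 66 mm above the bench, 150 g. The pin stands in it leaning on the rim.
- timer_mid (a point): centre of a loose white bench timer, 58 x 62 x 21 mm (bystander)
- jar_mid (a point): centre of a loose round jar with yellow lid, 47 mm diameter, 36 mm high (bystander)
- ring_mid (a point): centre of a loose cut metal ring, 41 mm diameter, 16 mm high (bystander)
There are look-alikes about, which are no part of the job. Of the things like the part that bears beaker_floor, leave any that is purple; of the rest the larger one is meant.

How it is judged:
On the way, in this order (a step that is already met when the one before it is completed fails the run):
1. the lock pin stands in the beaker, let go (horizontal distance between pin_foot and beaker_floor below 0.024 m and height (world z) of pin_foot below 0.02 m and height (world z) of pin_head above 0.06 m and contact force between the fingers and lock_pin below 0.1 N), for 0.2 s.
2. the rod is held with the pointer over the red mark for two seconds (x of pointer in the frame of mark between -0.005 and 0.005 m and contact force between the fingers and rod above 2 N), for 2 s.
At the end, for the whole second after the job is handed in: The pointer stands within 5 mm of the middle of the red mark along the fixture's x (it has stayed there two seconds) and the fingers still hold the rod (contact force over 2 N); the lock pin stands foot down in the upright beaker (all of step 2 and value of joint rod above 0.06 m and horizontal distance between pin_foot and beaker_floor below 0.024 m and height (world z) of pin_foot below 0.02 m and height (world z) of pin_head above 0.06 m and angle between beaker_floor's own z axis and vertical below 0.1 rad); the arm keeps its last pose, push and grip.
It fails at once if the beaker is knocked over or shoved more than 40 mm (angle between beaker_floor's own z axis and vertical above 0.5 rad or distance of beaker_floor from where it was at the start of the episode above 0.04 m).
It fails at once if the timer, the paste jar or the ring is pushed more than 30 mm (distance of any of timer_mid, jar_mid, ring_mid from where it was at the start of the episode above 0.03 m).
It also fails if it takes over 58 s, if anything falls off the work surface, if the arm or the gripper's body presses on something with over 40 N, if the wrist force passes 120 N, or if a joint passes its speed limit or range.

## Robot

A 6-joint arm with a two-finger parallel gripper is mounted at the origin on a cart in front of the work surface, level with it; the furniture and walls round the work are solid. World frame = base frame: x ahead of the robot, y to its left, z up, the work surface at z = 0. Lengths are in m, angles in rad, forces in N, time in s.
With the tool pointing down it reaches from about 0.375 to 0.9 m from the base axis. Payload 3.1 kg.
Tool frame: the origin (TCP) lies at the very end of the fingers, on their centre line; the grasp point (between the pads) lies 19 mm behind it (robot.hold_point_z is the z of the grasp point in the tool frame, in m); z points along the fingers, y is the direction in which the jaws open and shut (so a half turn about z gives the same grasp; the last joint's range is limited). The gripper opens to 87 mm and grips with 3 to 60 N. Pads are 19 mm wide; open, the fingers measure 117 mm over their backs; the gripper's body (75 mm by 190 mm) begins 51 mm behind the grasp point.
Start: joints at [-0.178, 0.527, 1.433, -0, 1.181, -0.178], TCP at [0.625, 0, 0.223] pointing down, gripper open.
Joint ranges: [-3.08, 3.08], [-0.75, 2.2], [0.22, 2.44], [-1.43, 4.57], [0, 2.65], [-2.85, 2.85]. Speed limits (rad/s): [2.79, 2.79, 3.14, 3.14, 3.14, 3.14].

## Interface

Orientations are given as a unit quaternion [x, y, z, w].
In Python, from rig import robot, viewer, spotter gives the robot as it stands.
- The arm moves only by the shell command python3 -m crank 'ROWS' [FORCE]. ROWS is text: rows parted by semicolons, each of 7 numbers parted by spaces: the turn, a rotation vector about the tool's x, y, z in units of 5 degrees (1.0 is 5 degrees), then the shift along the tool's x, y, z in units of 40 mm (1.0 is 40 mm), then the gripper's target within -1 to 1 (shut at 1, half-way at 0, fully open at -1). A call has 1 to 5 rows; each row shifts and turns the pose as measured when the row begins, along the tool's axes as they then stand; what a row does not reach is not made up. A row lasts 1/8 s, in which the tool goes at most 62.5 mm and 10.7 degrees, less where a joint would pass 70% of its speed; a pose out of reach is approached as far as the arm can. A call is refused whole if a number of a shift passes 1 or a number of a turn 1, either way. A call with a gripper value outside its range is refused whole. The fingers move at their own pace and stop on an object; FORCE is the grip in N (left out, the last holds). Time passes only in rows, so rows that do not move let the fingers close. It gives the time, the measured TCP pose, the force and the opening at its end, in the units of the state.
- robot.get_obs(): the state, without advancing time (a new reading comes with each control period).
- viewer.camera(name): name is "scene" or "side" or "wrist"; returns a dict with "img" (420x560x3 uint8, red, green, blue), "camera_matrix" (3x3 intrinsics, pixels), "xyz" and "attitude" of the camera in the world. Camera axes: x right, y down, z forward; pixel columns grow to the right and rows downward; lengths in m; the calibration is good to about 2 mm. A picture is of the moment at which its call begins. There is no depth.
- robot.hand_in(): hands the job in, once; it reports no verdict.
Trained networks look in a picture, given as the dict that the camera call returned (one of the last four; its "shot" number tells which), for a name from the list of things; names that differ only in an ending like _2 or _b are one class to them, and where a whole thing is asked for, a point or a joint stands for the part that bears it (a point fixed in the world has none). Each returns a list of dicts, best first, with "score" (0 to 1); they miss things now and then, are a little off and sometimes report something else, mostly with a low value. They report only what shows in the picture. A call takes as long as a camera call. They do not tell look-alikes from the thing itself.
- spotter.boxes_of(name, picture): "at" ([x, y, z] in m, in the coordinates of the camera as it stood for that picture, good to about 4 mm: the middle of the surface that is visible of it).
The state is a dict: "time": time; "q": joint angles; "joint_velocities": joint speeds; "joint_torque": joint torques, N m; "position": TCP position; "tool_rot": TCP orientation; "ft_force": force on the tool from outside, world axes, zero at the start; "moment": the same for the moment, N m; "grip_width": finger opening in m.
Only numpy, scipy, OpenCV 4.12 (cv2) and the standard library are available. Lean on these libraries where they do the work, as an engineer would, in place of code of your own. Each camera call takes 0.05 s, during which the arm holds its last target.

## Working session

There is one attempt and no reset: what is moved stays moved. The work goes in short steps, Python scripts to look and compute and a shell command to move; the robot and the scene stay as the last step left them, time stands still between calls to the robot, and variables do not carry over. Pictures are saved under pics/ and viewed, and the job is handed in when it is done.

```bash
ls; mkdir -p pics
cat > h.py <<'E'
import numpy as np, cv2
from scipy.spatial.transform import Rotation as R
from rig import robot, viewer, spotter
def att(p):
    a=np.array(p["attitude"],float)
    return a if a.shape==(3,3) else R.from_quat(a).as_matrix()
def w(p,c): return att(p)@np.array(c)+np.array(p["xyz"])
def save(p,n,crop=None,s=1):
    im=p["img"][:,:,::-1]
    if crop: x0,y0,x1,y1=crop; im=im[y0:y1,x0:x1]
    im=cv2.resize(im,None,fx=s,fy=s,interpolation=cv2.INTER_CUBIC); cv2.imwrite("pics/"+n,im)
def atz(p,u,v,z):
    d=att(p)@np.linalg.inv(np.array(p["camera_matrix"]))@np.array([u,v,1.]); o=np.array(p["xyz"])
    return o+d*(z-o[2])/d[2]
def proj(p,X):
    c=att(p).T@(np.array(X)-np.array(p["xyz"])); k=np.array(p["camera_matrix"])@c; return k[:2]/k[2]
E
python3 - <<'E'
from h import *
import pickle
for n in["scene","side","wrist"]:
    p=viewer.camera(n); save(p,n+"0.png"); pickle.dump(p,open(n+"0.pkl","wb"))
    print(n,p["xyz"],p["attitude"])
    if n=="wrist": continue
    for k in["pin_head","beaker_floor","handle","mark","pointer","timer_mid","jar_mid","ring_mid","rig"]:
        try:
            for d in spotter.boxes_of(k,p)[:4]:
                X=w(p,d["at"]);print(k,round(d["score"],2),X.round(3),proj(p,X).round())
        except Exception as e: print(k,e)
print(robot.get_obs())
E
```

```text
pics
scene [-0.09254038  0.61797081  0.8422264 ] [-0.323277    0.84222593 -0.40505746  0.14857966]
pin_head 0.69 [ 0.638 -0.219  0.098] [280. 171.]
beaker_floor 0.8 [0.433 0.01  0.043] [280. 258.]
beaker_floor 0.66 [0.482 0.109 0.04 ] [238. 271.]
beaker_floor 0.65 [0.408 0.127 0.032] [255. 293.]
handle 0.6 [ 0.646 -0.25   0.073] [285. 172.]
mark 0.68 [ 0.65  -0.246  0.072] [283. 173.]
pointer 0.53 [ 0.649 -0.248  0.072] [284. 172.]
jar_mid 0.71 [0.441 0.23  0.035] [211. 312.]
jar_mid 0.37 [0.481 0.105 0.039] [239. 271.]
rig 0.95 [ 0.686 -0.253  0.016] [275. 182.]
side [-0.01448606 -0.91557643  0.67326105] [ 0.83361956 -0.23757804  0.14700266 -0.47647175]
pin_head 0.56 [ 0.64  -0.233  0.097] [364. 224.]
beaker_floor 0.91 [0.437 0.001 0.04 ] [229. 222.]
beaker_floor 0.62 [0.483 0.096 0.048] [228. 197.]
beaker_floor 0.55 [0.404 0.115 0.031] [196. 208.]
beaker_floor 0.41 [0.445 0.21  0.036] [196. 187.]
handle 0.86 [ 0.61  -0.275  0.075] [365. 246.]
handle 0.38 [ 0.637 -0.225  0.101] [360. 221.]
mark 0.48 [ 0.531 -0.322  0.027] [347. 289.]
pointer 0.92 [ 0.61  -0.274  0.071] [364. 247.]
p
[... 523 characters left out ...]
17e-01]
{'time': 1.05, 'q': array([-1.78496209e-01,  5.27482615e-01,  1.43268462e+00,  1.84623493e-06,
        1.18139191e+00, -1.78509462e-01]), 'joint_velocities': array([ 0.00127062, -0.00084943,  0.00035183,  0.00028551,  0.00132498,
       -0.00176299]), 'joint_torque': array([ 4.34044864e-05, -4.40023434e+01, -1.76989657e+01,  6.34811749e-02,
        5.04606217e-02,  7.18591139e-06]), 'position': array([6.24989188e-01, 3.43135819e-05, 2.22563997e-01]), 'tool_rot': array([7.07102343e-01, 7.07111219e-01, 1.02574011e-05, 1.32761387e-05]), 'ft_force': array([-0.43116414,  0.03435318, -0.36436812]), 'moment': array([ 0.02784117, -0.01554149, -0.01273756]), 'grip_width': 0.08692535338656096}
```

View pics/scene0.png

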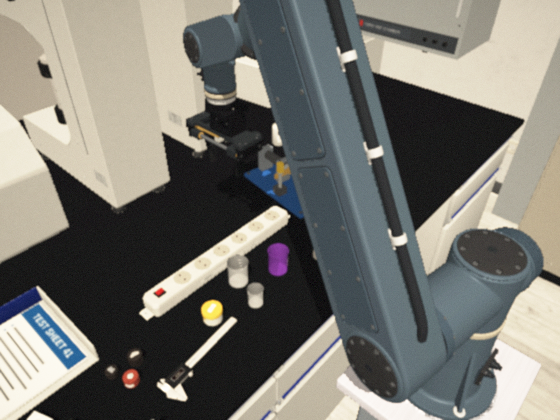

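View pics/side0.png

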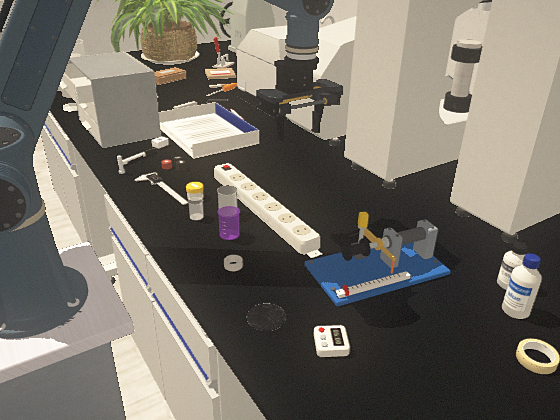

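View pics/wrist0.png

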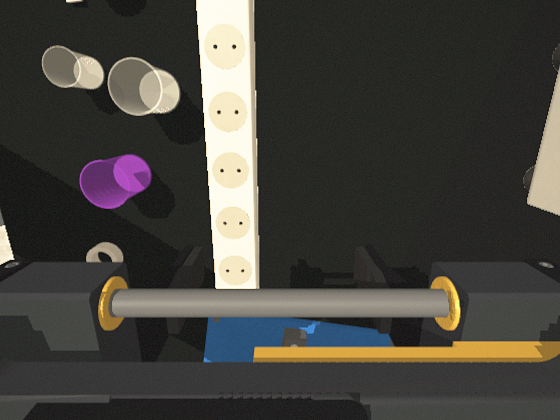

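Run:
```python
from h import *
import pickle
p=pickle.load(open("scene0.pkl","rb"));save(p,"sc_crop.png",(200,110,360,330),3.6) if 0 else save(p,"sc_crop.png",(190,120,350,320),3)
p=pickle.load(open("side0.pkl","rb"));save(p,"si_crop.png",(180,160,480,360),2.6)
```

```text
(no output)
```

View pics/sc_crop.png

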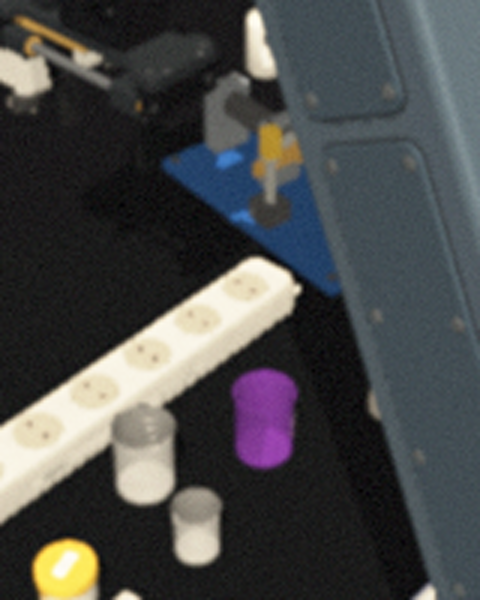

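View pics/si_crop.png

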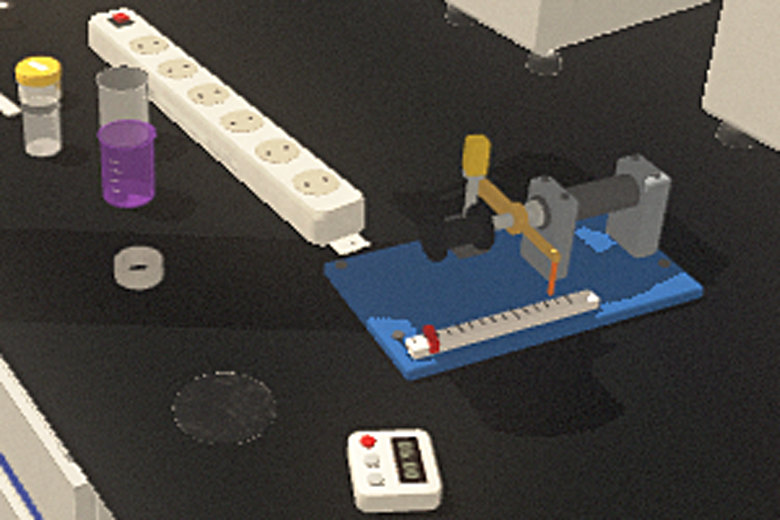

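Run:
```python
from h import *
import pickle
from scipy.optimize import least_squares
p=pickle.load(open("side0.pkl","rb"))
f=lambda u,v:(180+u/2.6,160+v/2.6)
C=[((-.11,.075,.012),f(325,266)),((-.11,-.075,.012),f(409,370)),((.17,-.075,.012),f(703,287))]
def T(t,X): c,s=np.cos(t[2]),np.sin(t[2]); return np.array([t[0]+c*X[0]-s*X[1],t[1]+s*X[0]+c*X[1],X[2]])
r=least_squares(lambda t:np.concatenate([proj(p,T(t,X))-u for X,u in C]),[.65,-.26,0])
t=r.x;print(t,r.fun.round(2))
def inv(X): d=np.array(X[:2])-t[:2];c,s=np.cos(t[2]),np.sin(t[2]);return np.array([c*d[0]+s*d[1],-s*d[0]+c*d[1]])
for n,u,z in [("pointer",(552,294),.034),("mark",(429,330),.027),("headc",(476,155),.104),("handle",(455,232),.070),("headtop",(477,137),.12)]:
    X=atz(p,*f(*u),z); print(n,X.round(4),inv(X).round(4))
s=pickle.load(open("scene0.pkl","rb"))
q=pickle.load(open("wrist0.pkl","rb"))
g=lambda u,v:(190+u/3,120+v/3)
print("head scene",inv(atz(s,*g(271,140),.104)), "world",atz(s,*g(271,140),.104))
print("beaker rim scene",atz(s,*g(144,413),.066),"wrist rim",atz(q,142,86,.066),"floor?",atz(q,158,90,.003))
print("beaker base scene",atz(s,*g(144,485),.003))
print("beaker side rim",atz(p,*f(122,75),.066))
print("ring",atz(q,104,257,.016),atz(p,233,262,.008))
```

```text
[ 0.61980877 -0.27461819 -0.14940067] [-1.21 -1.19  0.16  0.96  1.02 -0.45]
pointer [ 0.637  -0.3362  0.034 ] [ 0.0262 -0.0584]
mark [ 0.5313 -0.3145  0.027 ] [-0.0815 -0.0526]
headc [ 0.6418 -0.2278  0.104 ] [0.0148 0.0496]
handle [ 0.5898 -0.2687  0.07  ] [-0.0306  0.0014]
headtop [ 0.6426 -0.2258  0.12  ] [0.0152 0.0517]
head scene [0.0184599  0.04922726] world [ 0.6453903  -0.22868697  0.104     ]
beaker rim scene [0.49484219 0.09397847 0.066     ] wrist rim [0.49402086 0.1072178  0.066     ] floor? [0.48603481 0.10807974 0.003     ]
beaker base scene [0.48266566 0.10982888 0.003     ]
beaker side rim [0.48630898 0.10814294 0.066     ]
ring [ 0.39670615 -0.09665428  0.016     ] [ 0.3908134  -0.10265138  0.008     ]
```

```bash
python3 -m crank '0 0 0 -0.95 0 0 -1;0 0 0 -0.95 0 0 -1;0 0 0 -0.95 0 0 -1;0 0 0 -0.95 0 0 -1;0 0 0 -0.95 0.2 0 -1' 20; python3 -m crank '0 0 0 -0.9 0.3 0 -1;0 0 0.86 0 0 0 -1;0 0 0.86 0 0 0 -1;0 0 0 0 0 0 -1'
python3 - <<'E'
from h import *
import pickle
print(robot.get_obs())
for n in["side","wrist","scene"]:
    p=viewer.camera(n); save(p,n+"1.png"); pickle.dump(p,open(n+"1.pkl","wb"))
E
```

```text
time: 1.68
position: [0.6334, -0.1915, 0.2227]
tool_rot: [0.705, 0.709, 0.0, -0.0]
ft_force: [0.4, 0.5, 0.2]
grip_width: 0.0869
time: 2.17
position: [0.6461, -0.2335, 0.222]
tool_rot: [0.759, 0.651, 0.0, 0.0]
ft_force: [0.3, 0.0, -0.1]
grip_width: 0.0873
{'time': 2.175, 'q': array([-5.09263354e-01,  6.14189235e-01,  1.26388478e+00,  4.93641013e-04,
        1.26271267e+00, -3.56131325e-01]), 'joint_velocities': array([-0.00304979,  0.00139438,  0.00112426,  0.00238049,  0.00360078,
        0.00039693]), 'joint_torque': array([-2.02595852e-01, -4.88235140e+01, -1.88588923e+01,  4.16918308e-02,
        3.82000487e-02,  1.13924195e-01]), 'position': array([ 0.64610716, -0.23348385,  0.22204468]), 'tool_rot': array([7.59171177e-01, 6.50890856e-01, 3.59953714e-04, 2.96921451e-04]), 'ft_force': array([ 0.26890748,  0.0021882 , -0.07102465]), 'moment': array([0.00823502, 0.0415012 , 0.02077197]), 'grip_width': 0.08732729845509159}
```

View pics/wrist1.png

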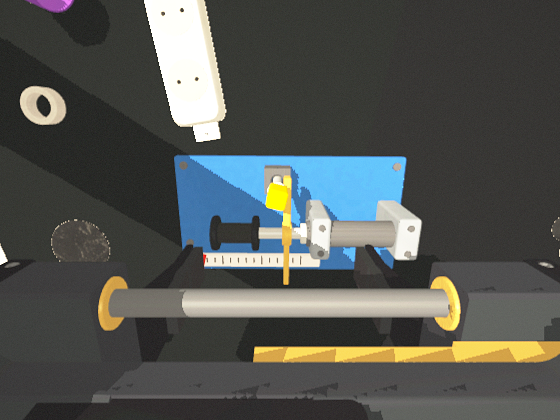

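View pics/scene1.png

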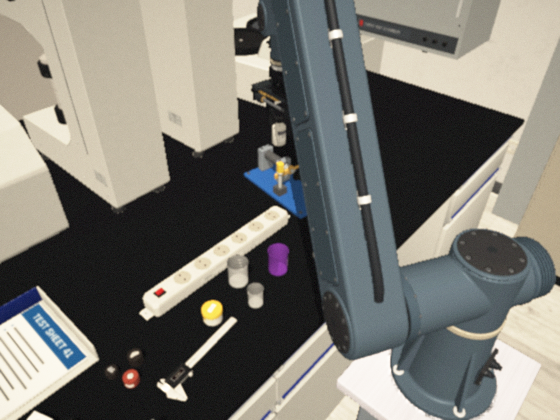

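View pics/side1.png

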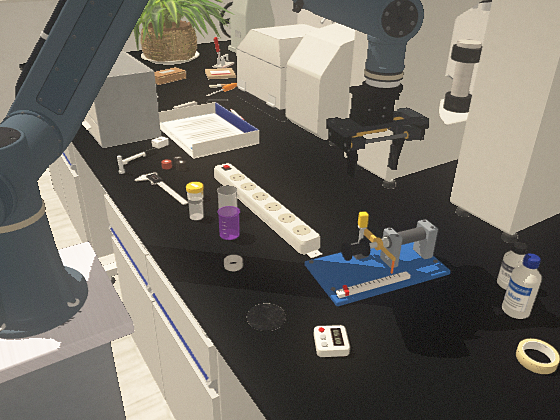

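Run:
```python
from h import *
import pickle
p=pickle.load(open("wrist1.pkl","rb")); save(p,"w1c.png",(170,140,430,300),3)
A=atz(p,175.5,156,.012);B=atz(p,406,157,.012);print(A,B,np.linalg.norm(A-B),np.arctan2(*(B-A)[1::-1]))
```

```text
[ 0.52973515 -0.18124122  0.012     ] [ 0.80142486 -0.22453265  0.012     ] 0.27511715014312543 -0.15801309902304736
```

View pics/w1c.png

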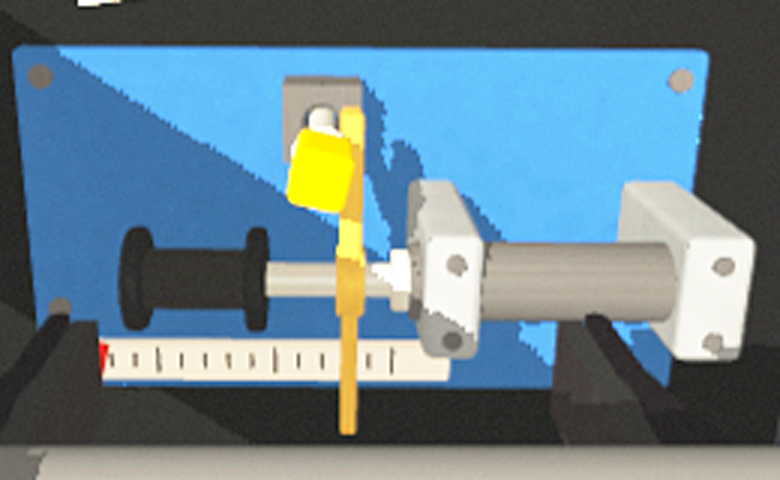

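Run:
```python
from h import *
import pickle
p=pickle.load(open("wrist1.pkl","rb")); save(p,"w1d.png",(250,155,310,215),10)
f=lambda u,v:(170+u/3,140+v/3)
t=[.6198,-.2746,-.149]
def inv(X): d=np.array(X[:2])-t[:2];c,s=np.cos(t[2]),np.sin(t[2]);return np.array([c*d[0]+s*d[1],-s*d[0]+c*d[1]])
for n,u,z in[("headtop",(318,187),.12),("head bottomcentre/washer",(320,140),.088),("block corner TL z?",(284,77),.036),("hole",(320,115),.036),("handle flangeL",(137,278),.07),("flangeR",(257,278),.07),("collar",(350,285),.07),("markR",(107,360),.027)]:
    X=atz(p,*f(*u),z);print(n,X.round(4),inv(X).round(4))
print(p["xyz"])
```

```text
headtop [ 0.6448 -0.2264  0.12  ] [0.0175 0.0513]
head bottomcentre/washer [ 0.6462 -0.2197  0.088 ] [0.018  0.0583]
block corner TL z? [ 0.6345 -0.2053  0.036 ] [0.0043 0.0707]
hole [ 0.6456 -0.2217  0.036 ] [0.0177 0.0562]
handle flangeL [ 0.5722 -0.264   0.07  ] [-0.0487  0.0034]
flangeR [ 0.6151 -0.2706  0.07  ] [-0.0053  0.0032]
collar [ 0.6479 -0.2785  0.07  ] [0.0284 0.0003]
markR [ 0.54   -0.3135  0.027 ] [-0.0731 -0.0503]
[ 0.65825604 -0.1532863   0.38453346]
```

View pics/w1d.png

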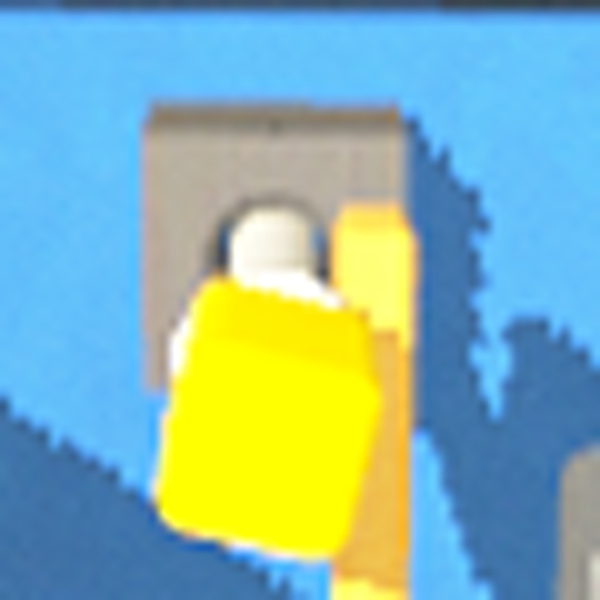

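```bash
python3 -m crank '0 0 0 0.19 -0.05 0 0;0 0 0.93 0 0 0 0;0 0 0.93 0 0 0 0;0 0 0.93 0 0 0 0;0 0 0 0 0 0.8 0'; python3 -m crank '0 0 0 0 0 0.8 0;0 0 0 0 0 0 0'
python3 - <<'E'
from h import *
import pickle
for n in["wrist","side"]:
    p=viewer.camera(n); save(p,n+"2.png",(180,130,380,280) if n=="wrist" else (280,130,480,280),4); pickle.dump(p,open(n+"2.pkl","wb"))
E
```

```text
time: 2.95
position: [0.6472, -0.2217, 0.1934]
tool_rot: [0.833, 0.553, 0.002, 0.003]
ft_force: [0.8, 0.8, -0.3]
grip_width: 0.0476
time: 3.2
position: [0.6457, -0.2192, 0.1587]
tool_rot: [0.833, 0.554, 0.001, 0.0]
ft_force: [-0.7, 0.1, 0.4]
grip_width: 0.0437
```

View pics/wrist2.png

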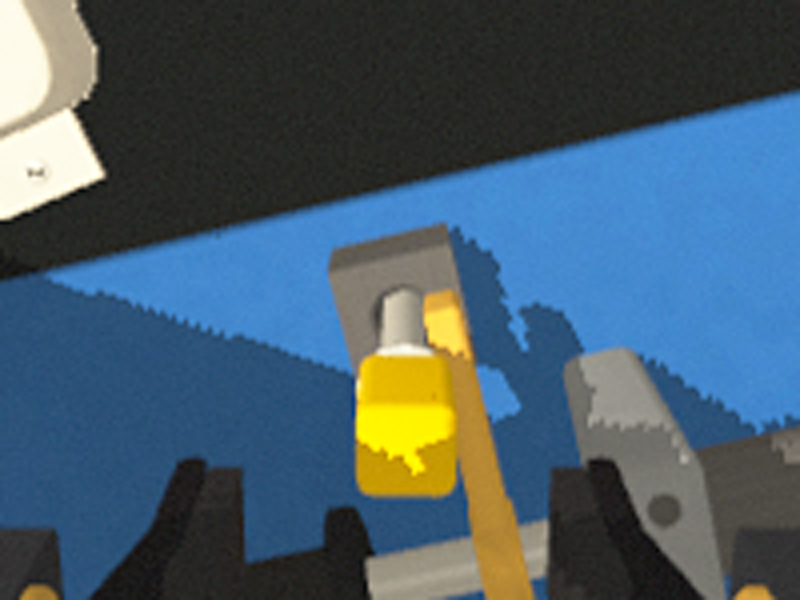

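View pics/side2.png

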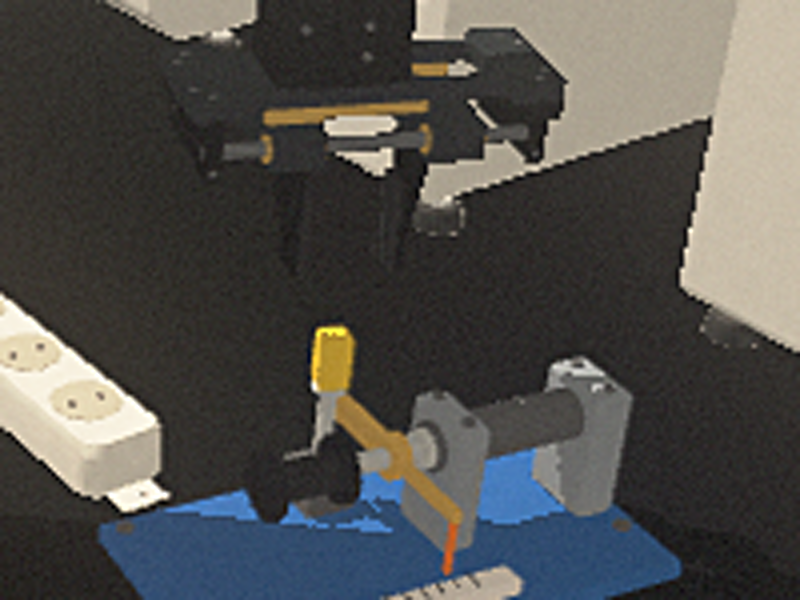

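Run:
```python
from h import *
import pickle
p=pickle.load(open("wrist2.pkl","rb"))
o=robot.get_obs();Rt=R.from_quat(o["tool_rot"]).as_matrix();print(o["position"])
for u in [(405,450),(405,405),(405,493)]:
    X=atz(p,180+u[0]/4,130+u[1]/4,.12);print(X,Rt.T@(X-o["position"])/.04)
```

```text
[ 0.64796678 -0.22040214  0.1618493 ]
[ 0.64567162 -0.22420894  0.12      ] [-0.11117718 -0.02543023  1.04591837]
[ 0.64891548 -0.21643009  0.12      ] [ 0.09952506 -0.02580194  1.04616201]
[ 0.6425016  -0.23181072  0.12      ] [-0.31708333 -0.02506698  1.04568027]
```

```bash
python3 -m crank '0 0 0 -0.13 0 0 0;0 0 0 0 0 0.8 0;0 0 0 0 0 0.8 0;0 0 0 0 0 0 0'
python3 - <<'E'
from h import *
p=viewer.camera("side"); save(p,"side3.png",(280,130,480,280),4)
p=viewer.camera("wrist"); save(p,"wrist3.png",(180,180,400,345),3.6)
print(robot.get_obs()["position"])
E
```

```text
time: 3.8
position: [0.651, -0.2287, 0.1045]
tool_rot: [0.832, 0.554, 0.006, 0.01]
ft_force: [-0.0, 0.5, 0.5]
grip_width: 0.0436
[ 0.65306881 -0.22972189  0.10726633]
```

View pics/side3.png

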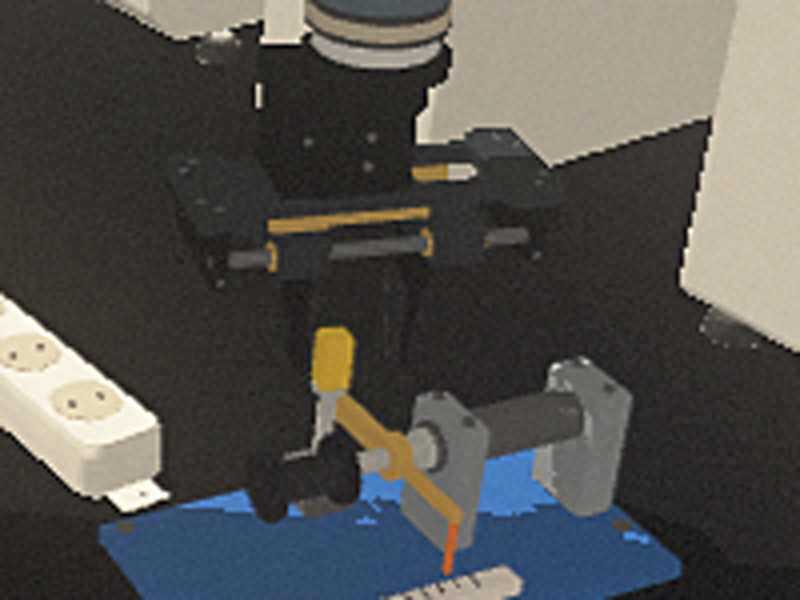

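View pics/wrist3.png

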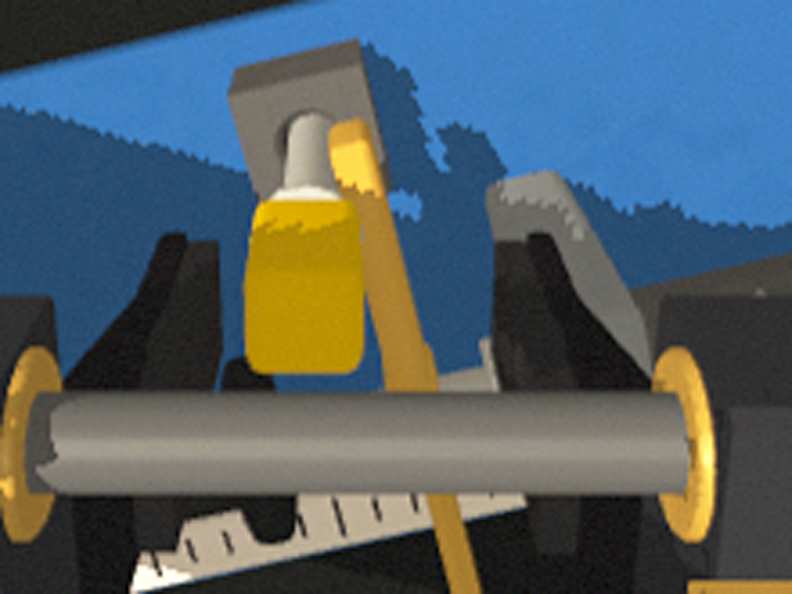

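```bash
cat >> h.py <<'E'
def goal(pos,yaw,tilt=None):
    """remaining: turn (5deg units), shift (40mm units) in tool axes. yaw: world yaw of tool y axis"""
    o=robot.get_obs();Rt=R.from_quat(o["tool_rot"]);
    c,s=np.cos(yaw),np.sin(yaw)
    D=R.from_matrix(np.array([[-s,c,0],[c,s,0],[0,0,-1.]]))
    print("turn",((Rt.inv()*D).as_rotvec(True)/5).round(2),"shift",(Rt.inv().apply(np.array(pos)-o["position"])/.04).round(2),"pos",o["position"].round(4),"t",round(o["time"],2),"w",round(o["grip_width"],4),"F",o["ft_force"].round(1))
E
python3 - <<'E'
from h import *
goal([.6455,-.2245,.094],-.149-.25)
E
```

```text
turn [0.33 0.01 0.03] shift [ 0.05 -0.23  0.32] pos [ 0.6531 -0.2297  0.1073] t 3.9 w 0.0435 F [ 0.6 -0.   0.9]
```

```bash
python3 -m crank '0.3 0 0 0.04 -0.21 0 0;0 0 0 0 0 0 0'; python3 -c "
from h import *
goal([.6455,-.2245,.094],-.149-.25)"
```

```text
time: 4.15
position: [0.6472, -0.2257, 0.1106]
tool_rot: [0.833, 0.554, 0.001, 0.003]
ft_force: [-1.0, -0.0, 0.9]
grip_width: 0.0437
turn [0.08 0.02 0.03] shift [ 0.01 -0.05  0.41] pos [ 0.6472 -0.2257  0.1106] t 4.15 w 0.0437 F [-1.  -0.   0.9]
```

Lower and close gently, then check before lifting.

```bash
python3 -m crank '0 0 0 0 -0.05 0.4 0;0 0 0 0 0 0 0.3;0 0 0 0 0 0 1;0 0 0 0 0 0 1;0 0 0 0 0 0 1' 20; python3 -c "
from h import *
goal([.6455,-.2245,.094],-.149-.25)
p=viewer.camera('side'); save(p,'side4.png',(280,130,480,280),4)"
```

```text
time: 4.78
position: [0.6457, -0.225, 0.0943]
tool_rot: [0.832, 0.554, 0.001, 0.004]
ft_force: [-0.4, 0.7, 0.2]
grip_width: 0.018
turn [0.09 0.02 0.03] shift [ 0.01 -0.01  0.01] pos [ 0.6457 -0.225   0.0943] t 4.78 w 0.018 F [-0.4  0.7  0.2]
```

View pics/side4.png

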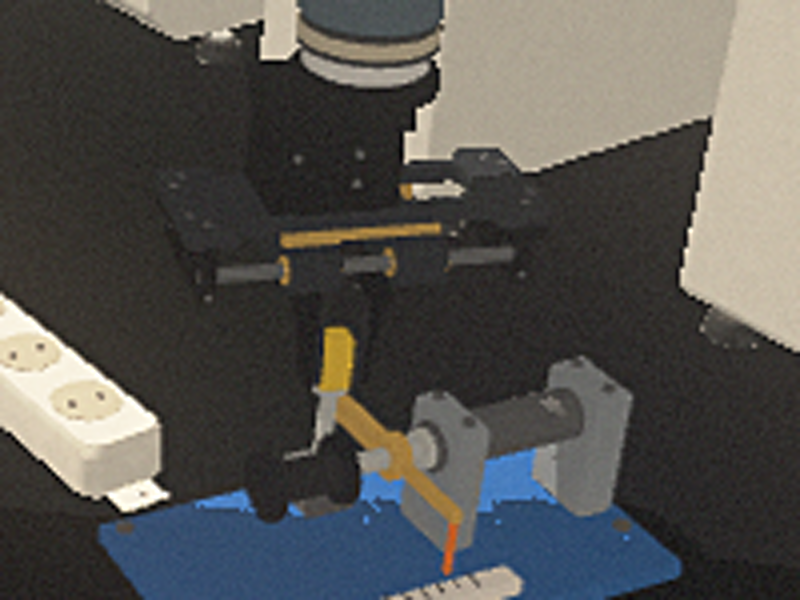

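```bash
python3 -m crank '0 0 0 0 0 -0.3 1;0 0 0 0 0 -0.5 1;0 0 0 0 0 -0.7 1;0 0 0 0 0 -0.8 1;0 0 0 0 0 -0.8 1';  python3 -c "
from h import *
goal([.486,.107,.2],-.149-.25)
p=viewer.camera('side'); save(p,'side5.png',(180,80,480,300),2.6)"
```

```text
time: 5.45
position: [0.6434, -0.2237, 0.2215]
tool_rot: [0.832, 0.554, 0.0, 0.001]
ft_force: [-0.6, -0.1, -0.4]
grip_width: 0.018
turn [0.03 0.02 0.03] shift [ 6.11 -6.82  0.51] pos [ 0.6434 -0.2237  0.2215] t 5.45 w 0.018 F [-0.6 -0.1 -0.4]
```

View pics/side5.png

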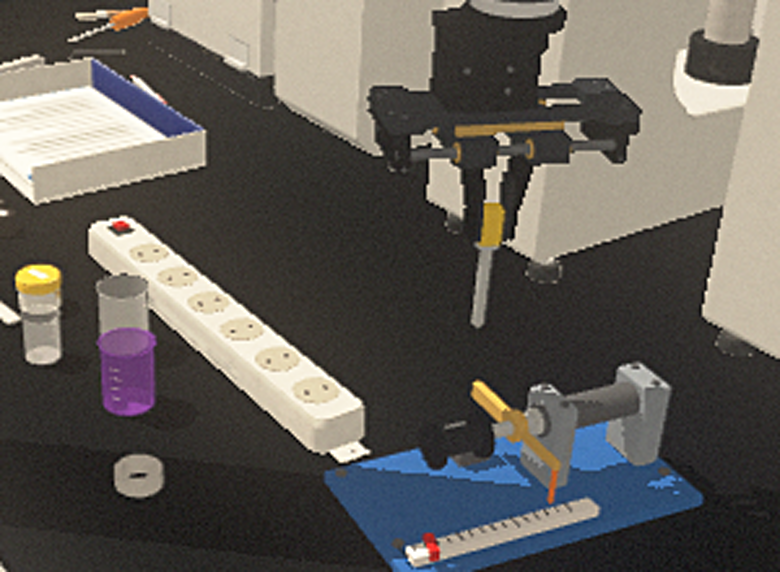

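```bash
python3 -m crank '0 0 0 0.6 -0.68 0 1;0 0 0 0.6 -0.68 0 1;0 0 0 0.6 -0.68 0 1;0 0 0 0.6 -0.68 0 1;0 0 0 0.6 -0.68 0 1'; python3 -m crank '0 0 0 0.6 -0.68 0 1;0 0 0 0.6 -0.68 0 1;0 0 0 0 0 0 1';  python3 -c "
from h import *
import pickle
goal([.486,.107,.2],-.149-.25)
for n in ['wrist','side','scene']:
  p=viewer.camera(n); save(p,n+'6.png'); pickle.dump(p,open(n+'6.pkl','wb'))"
```

```text
time: 6.12
position: [0.5681, -0.0611, 0.2303]
tool_rot: [0.834, 0.552, 0.006, 0.011]
ft_force: [0.1, 1.2, 0.2]
grip_width: 0.0176
time: 6.5
position: [0.5343, 0.0085, 0.2308]
tool_rot: [0.833, 0.553, 0.007, 0.012]
ft_force: [0.4, -0.3, -0.5]
grip_width: 0.0178
turn [0.32 0.02 0.01] shift [ 1.8  -2.09  0.71] pos [0.5343 0.0085 0.2308] t 6.5 w 0.0178 F [ 0.4 -0.3 -0.5]
```

View pics/wrist6.png

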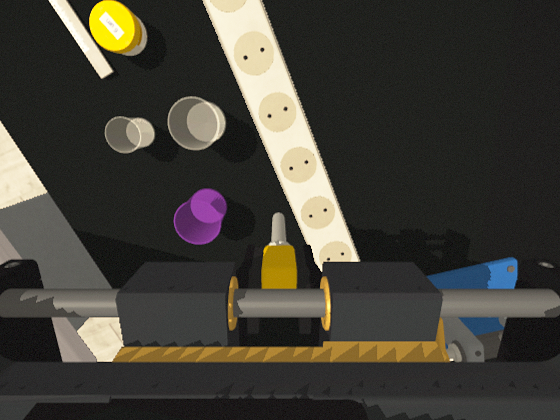

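View pics/side6.png

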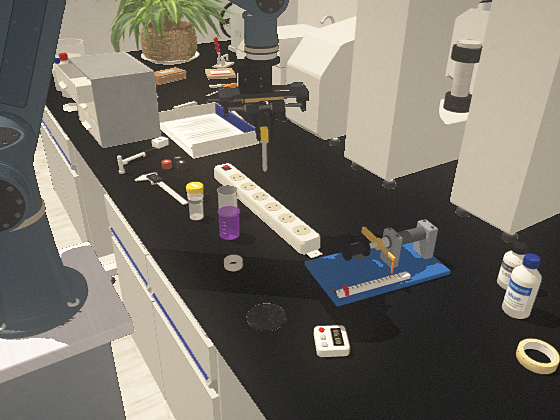

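View pics/scene6.png

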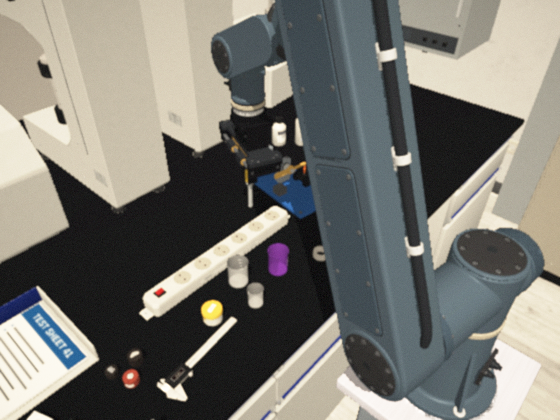

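Run:
```python
from h import *
import pickle
p=pickle.load(open("wrist6.pkl","rb"));o=robot.get_obs();Rt=R.from_quat(o["tool_rot"])
print(atz(p,193,123.5,.066),atz(p,204,123,.003))
F=o["position"]+Rt.apply([0,0,.082]);print("nominal foot",F,proj(p,F))
s=pickle.load(open("side6.pkl","rb"));print("side nominal foot",proj(s,F))
c=pickle.load(open("scene6.pkl","rb"));print("scene nominal foot",proj(c,F))
save(p,"a.png",(230,190,330,300),5);save(s,"b.png",(220,90,300,180),6);save(c,"c.png",(220,150,280,230),6)
save(p,"d.png",(150,80,250,170),6)
```

```text
[0.48676917 0.10669122 0.066     ] [0.48471903 0.10624841 0.003     ]
nominal foot [0.53914685 0.00461621 0.14898342] [283.13533722 218.35958545]
side nominal foot [266.25896102 170.09770138]
scene nominal foot [249.94684718 205.97716555]
```

View pics/a.png

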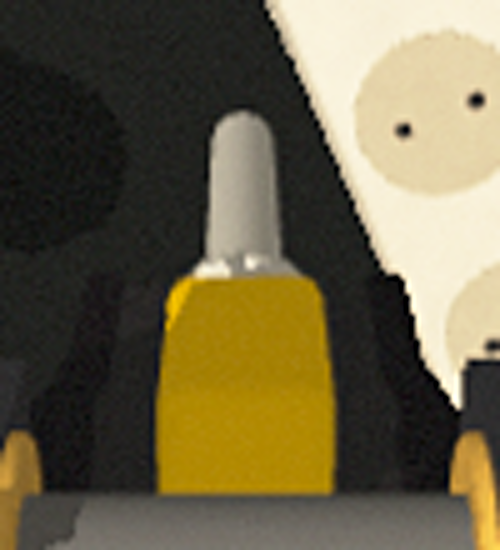

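View pics/b.png

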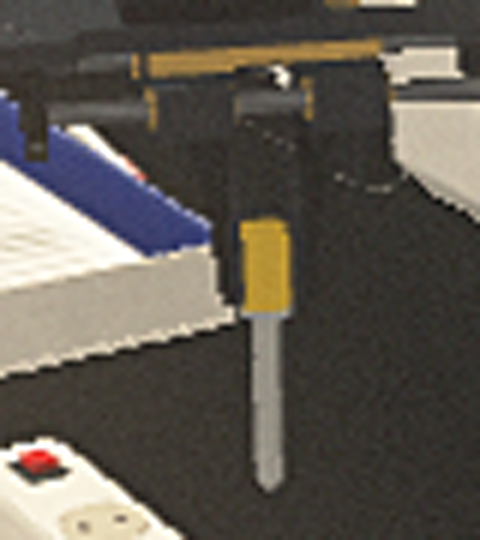

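View pics/c.png

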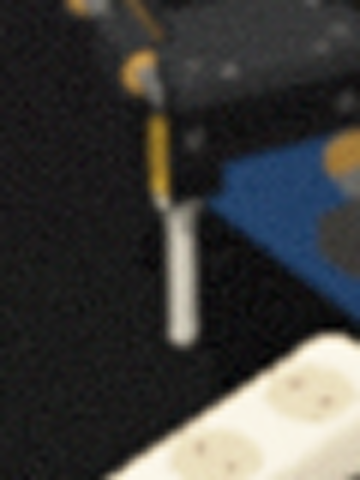

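View pics/d.png

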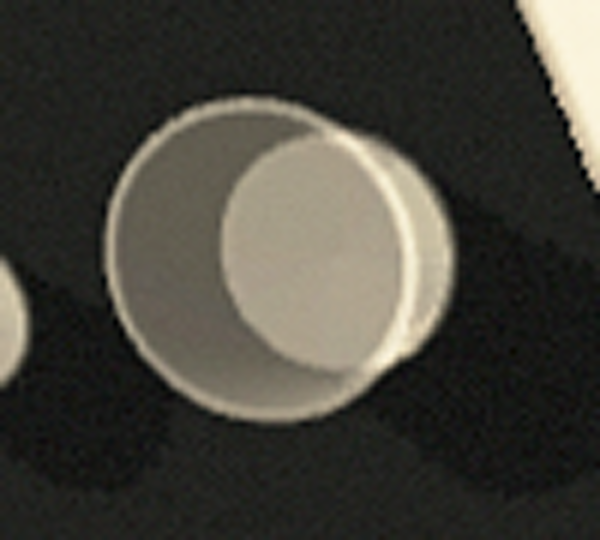

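Run:
```python
from h import *
import pickle
from scipy.optimize import least_squares
P=[(pickle.load(open(n+"6.pkl","rb")),u) for n,u in [("wrist",(278.6,214.2)),("side",(264.5,170.3)),("scene",(250.5,206.5))]]
r=least_squares(lambda X:np.concatenate([(proj(p,X)-u) for p,u in P]),[.54,0,.15]);print(r.x,r.fun.round(1))
o=robot.get_obs();Rt=R.from_quat(o["tool_rot"]);print("foot in tool",Rt.inv().apply(r.x-o["position"]),o["position"])
print("beaker",atz(P[0][0],206.2,122,.002))
print("shift", Rt.inv().apply(np.array([.486,.107,r.x[2]])-r.x)/.04)
```

```text
[0.53686278 0.0087574  0.14800625] [ 0.   0.5  0.  -0.3 -1.1  1. ]
foot in tool [ 0.0029225  -0.00374786  0.08285666] [0.53685522 0.00572921 0.23094384]
beaker [0.48747888 0.10631501 0.002     ]
shift [ 1.76478965 -2.12836039 -0.0688726 ]
```

```bash
python3 -m crank '0.3 0 0 0.59 -0.69 0 1;0 0 0 0.59 -0.69 0 1;0 0 0 0.55 -0.65 0 1;0 0 0 0 0 0 1;0 0 0 0 0 0 1';  python3 -c "
from h import *
import pickle
goal([.486,.107,.2],-.149-.25)
for n,c in [('wrist',(180,150,380,300)),('side',(180,100,280,240)),('scene',(200,190,300,300))]:
  p=viewer.camera(n); save(p,n+'7.png',c,4); pickle.dump(p,open(n+'7.pkl','wb'))"
```

```text
time: 7.28
position: [0.495, 0.0973, 0.2305]
tool_rot: [0.836, 0.548, 0.003, 0.005]
ft_force: [-0.1, 0.7, -1.3]
grip_width: 0.018
turn [ 0.14  0.01 -0.13] shift [ 0.13 -0.31  0.76] pos [0.495  0.0973 0.2305] t 7.28 w 0.018 F [-0.1  0.7 -1.3]
```

View pics/wrist7.png

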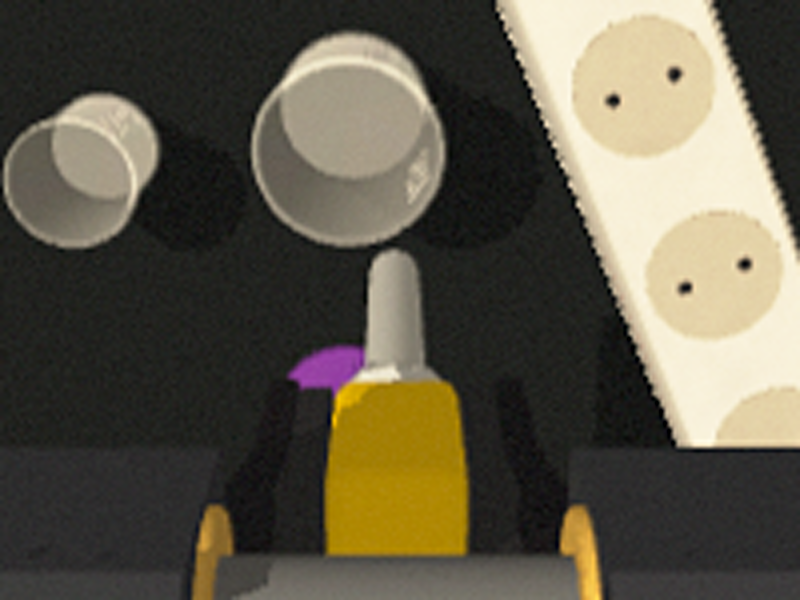

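View pics/side7.png

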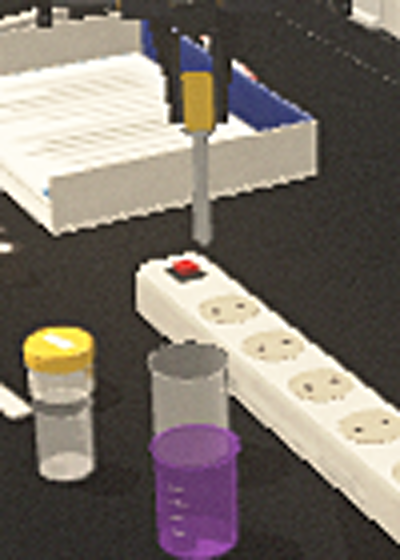

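View pics/scene7.png

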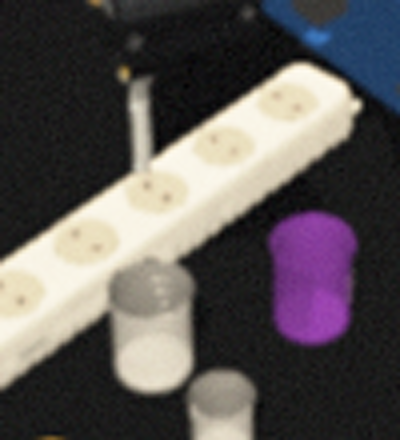

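Run:
```python
from h import *
import pickle
from scipy.optimize import least_squares
P=[(pickle.load(open(n+"7.pkl","rb")),u) for n,u in [("wrist",(180+395/4,150+258/4)),("side",(180+203/4,100+240/4)),("scene",(200+143/4,190+170/4))]]
r=least_squares(lambda X:np.concatenate([(proj(p,X)-u) for p,u in P]),[.54,0,.15]);print(r.x,r.fun.round(1))
w=P[0][0]; print("rim",atz(w,180+348/4,150+151/4,.066),"floor",atz(w,180+353/4,150+105/4,.002))
o=robot.get_obs();Rt=R.from_quat(o["tool_rot"]);print("foot in tool",Rt.inv().apply(r.x-o["position"]))
print("shift", Rt.inv().apply(np.array([.486,.107,r.x[2]])-r.x)/.04)
```

```text
[0.49620345 0.09784823 0.14735255] [-0.2  0.4  0.6  0.  -1.   0.4]
rim [0.48737114 0.10638111 0.066     ] floor [0.48749231 0.10652139 0.002     ]
foot in tool [0.00131163 0.00040314 0.08298446]
shift [ 0.10790724 -0.32520539 -0.003654  ]
```

```bash
python3 -m crank '0.15 0 0 0.1 -0.3 0 1;0 0 0 0 0 0 1;0 0 0 0 0 0.8 1;0 0 0 0 0 0.8 1;0 0 0 0 0 0 1';  python3 -c "
from h import *
import pickle
goal([.487,.1065,.089],-.149-.25)
for n,c in [('wrist',(180,150,380,300)),('side',(180,100,280,240)),('scene',(200,190,300,300))]:
  p=viewer.camera(n); save(p,n+'8.png',c,4); pickle.dump(p,open(n+'8.pkl','wb'))"
```

```text
time: 8.05
position: [0.4863, 0.105, 0.1658]
tool_rot: [0.837, 0.547, 0.0, 0.0]
ft_force: [-0.1, -0.2, -0.4]
grip_width: 0.0181
turn [ 0.01 -0.   -0.16] shift [ 0.04 -0.    1.92] pos [0.4863 0.105  0.1658] t 8.05 w 0.0181 F [-0.1 -0.2 -0.4]
```

View pics/wrist8.png

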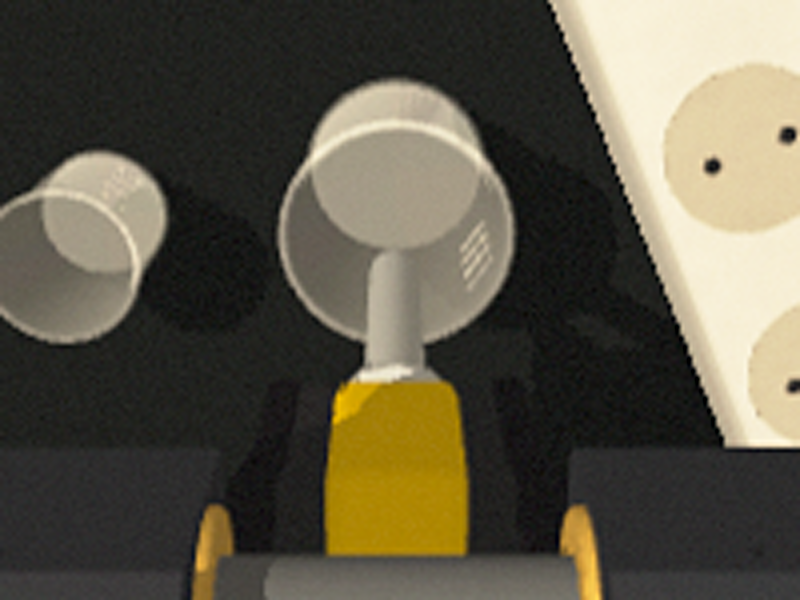

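View pics/side8.png

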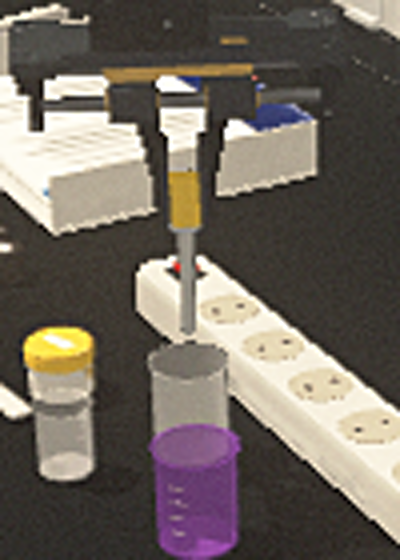

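View pics/scene8.png

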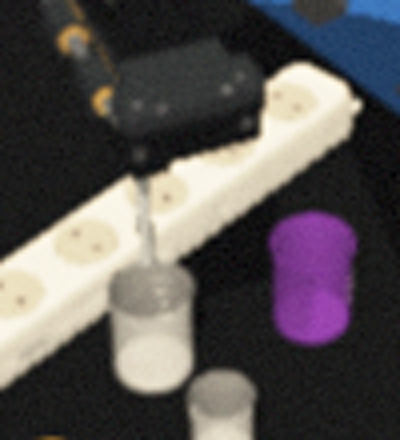

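```bash
python3 -m crank '0 0 0 0.03 0 0.6 1;0 0 0 0 0 0.6 1;0 0 0 0 0 0.5 1;0 0 0 0 0 0 1';  python3 -c "
from h import *
goal([.487,.1065,.088],-.149-.25)
for n,c in [('wrist',(180,150,380,300)),('side',(180,100,280,240))]:
  p=viewer.camera(n); save(p,n+'9.png',c,4)"
```

```text
time: 8.7
position: [0.4963, 0.1063, 0.1052]
tool_rot: [0.837, 0.547, 0.01, 0.006]
ft_force: [-1.0, 0.7, -0.2]
grip_width: 0.0181
turn [ 0.24 -0.1  -0.15] shift [-0.09 -0.22  0.42] pos [0.4963 0.1063 0.1052] t 8.7 w 0.0181 F [-1.   0.7 -0.2]
```

View pics/wrist9.png

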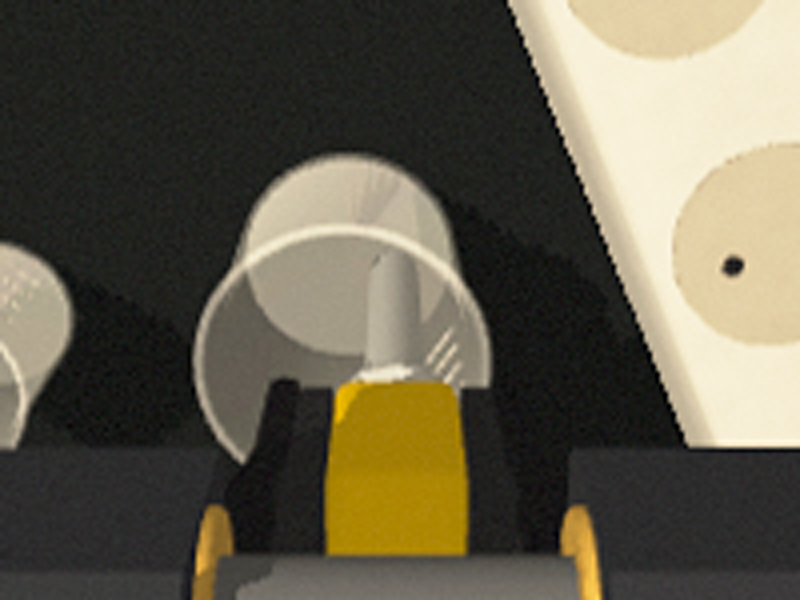

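View pics/side9.png

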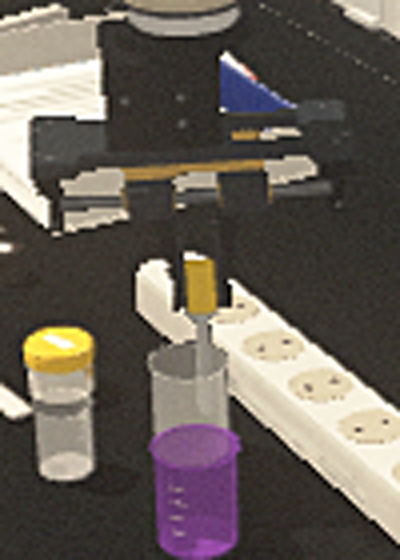

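```bash
python3 -m crank '0.24 -0.1 0 -0.09 -0.22 0 1;0 0 0 0 0 0 1;0 0 0 0 0 0.2 1;0 0 0 0 0 0 1';  python3 -c "
from h import *
goal([.487,.1065,.088],-.149-.25)
for n,c in [('wrist',(180,150,380,300)),('side',(180,100,280,240))]:
  p=viewer.camera(n); save(p,n+'10.png',c,4)"
```

```text
time: 9.3
position: [0.4889, 0.1066, 0.1004]
tool_rot: [0.837, 0.547, 0.003, 0.002]
ft_force: [-0.1, 0.3, -0.7]
grip_width: 0.0181
turn [ 0.08 -0.04 -0.15] shift [-0.02 -0.05  0.31] pos [0.4889 0.1066 0.1004] t 9.3 w 0.0181 F [-0.1  0.3 -0.7]
```

View pics/wrist10.png

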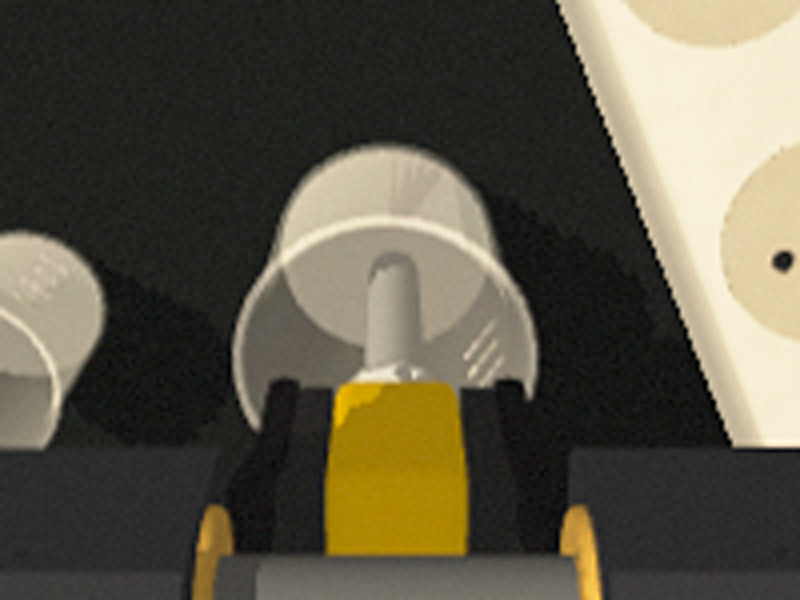

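View pics/side10.png

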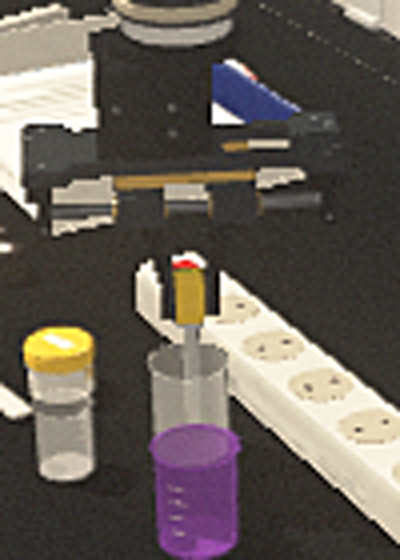

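```bash
python3 -m crank '0 0 0 0 -0.05 0.15 1;0 0 0 0 0 0.13 1;0 0 0 0 0 0 1';  python3 -c "
from h import *
goal([.487,.1065,.087],-.149-.25)"
```

```text
time: 9.78
position: [0.4874, 0.1075, 0.0885]
tool_rot: [0.837, 0.548, 0.003, 0.002]
ft_force: [-0.0, 0.1, 0.3]
grip_width: 0.0178
turn [ 0.08 -0.04 -0.15] shift [-0.03  0.    0.04] pos [0.4874 0.1075 0.0885] t 9.78 w 0.0178 F [-0.   0.1  0.3]
```

```bash
python3 -m crank '0 0 0 0 0 0 0.5;0 0 0 0 0 0 0.45;0 0 0 0 0 0 0.3;0 0 0 0 0 0 0.1;0 0 0 0 0 0 0';  python3 -c "
from h import *
goal([.487,.1065,.087],-.149-.25)
for n,c in [('wrist',(180,150,380,300)),('side',(180,100,280,240))]:
  p=viewer.camera(n); save(p,n+'11.png',c,4)"
```

```text
time: 10.4
position: [0.488, 0.1075, 0.0888]
tool_rot: [0.837, 0.548, 0.004, 0.002]
ft_force: [0.5, 1.1, 0.3]
grip_width: 0.04
turn [ 0.09 -0.04 -0.15] shift [-0.03 -0.01  0.05] pos [0.488  0.1075 0.0888] t 10.4 w 0.04 F [0.5 1.1 0.3]
```

View pics/wrist11.png

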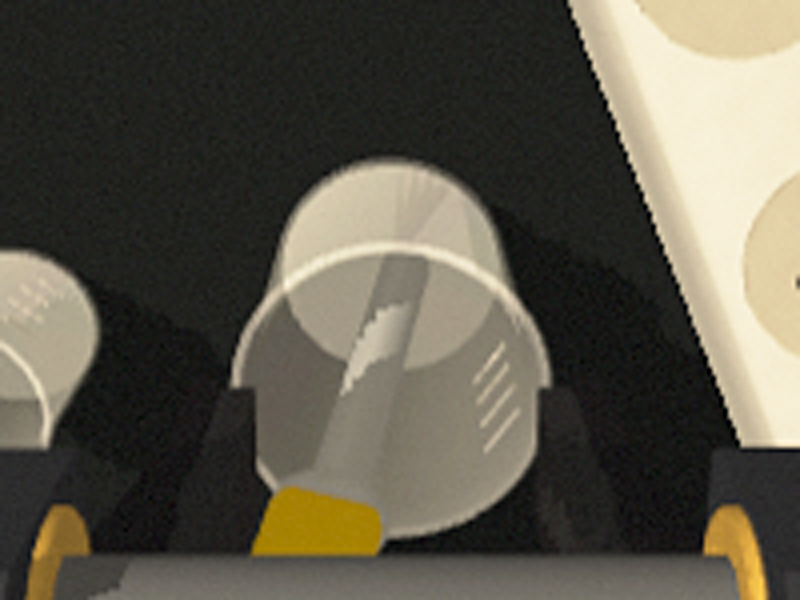

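View pics/side11.png

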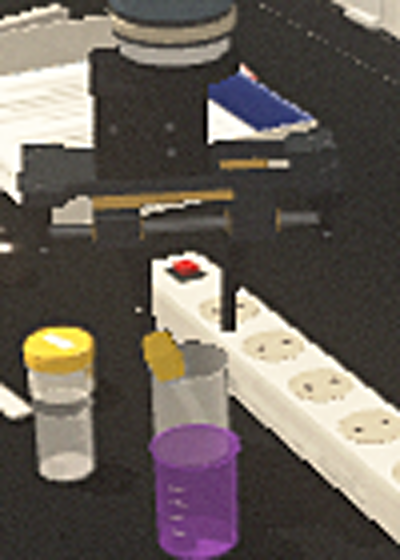

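```bash
python3 -m crank '0 0 0 0 0 0 -0.5;0 0 0 0 0 0 -1;0 0 0 0 0 -0.3 -1;0 0 0 0 0 -0.7 -1;0 0 0 0 0 -0.9 -1'; python3 -m crank '0 0 0 0 0 -0.9 -1;0 0 0 0 0 -0.7 -1;0 0 0 0 0 0 -1'; python3 -c "
from h import *
import pickle
goal([.592,-.270,.22],-.149+1.5708)
goal([.592,-.270,.22],-.149-1.5708)
for n,c in [('wrist',None),('side',None)]:
  p=viewer.camera(n); save(p,n+'12.png',c,1); pickle.dump(p,open(n+'12.pkl','wb'))"
```

```text
time: 11.12
position: [0.4853, 0.1074, 0.1656]
tool_rot: [0.837, 0.547, 0.001, 0.0]
ft_force: [0.3, 0.2, 0.2]
grip_width: 0.083
time: 11.5
position: [0.4867, 0.1075, 0.2365]
tool_rot: [0.837, 0.548, 0.005, 0.003]
ft_force: [-0.2, -0.3, -0.9]
grip_width: 0.0867
turn [  0.13   0.07 -21.01] shift [-7.59  6.19  0.44] pos [0.4867 0.1075 0.2365] t 11.5 w 0.0867 F [-0.2 -0.3 -0.9]
turn [ 0.06 -0.12 14.99] shift [-7.59  6.19  0.44] pos [0.4867 0.1075 0.2365] t 11.5 w 0.0867 F [-0.2 -0.3 -0.9]
```

View pics/wrist12.png

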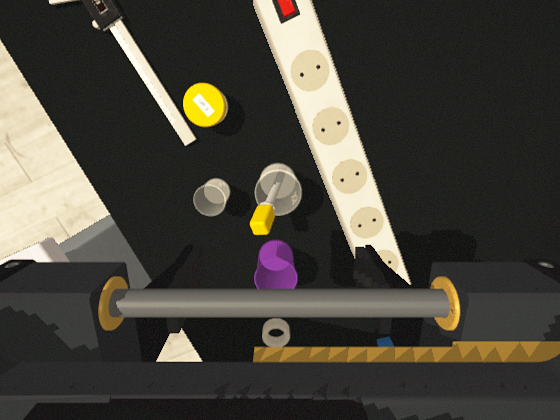

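View pics/side12.png

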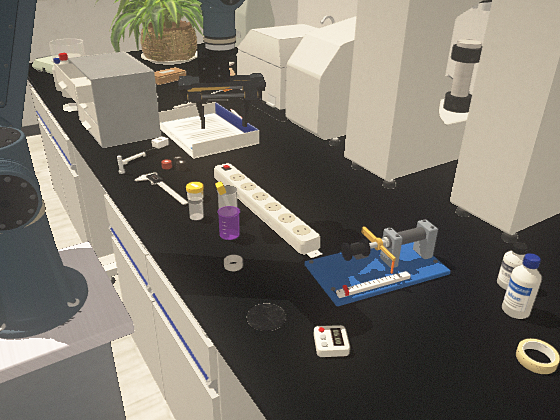

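Run:
```python
from h import *
o=robot.get_obs();Rt=R.from_quat(o["tool_rot"]);d=(np.array([.592,-.27,.225])-o["position"])/15
for k in range(15): print(k,(Rt.inv().apply(d)/.04).round(2)); Rt=Rt*R.from_rotvec([0,0,5],degrees=True)
```

```text
0 [-0.5   0.42  0.02]
1 [-0.47  0.46  0.02]
2 [-0.43  0.5   0.02]
3 [-0.38  0.53  0.02]
4 [-0.33  0.56  0.02]
5 [-0.28  0.59  0.02]
6 [-0.23  0.61  0.02]
7 [-0.18  0.63  0.02]
8 [-0.12  0.64  0.02]
9 [-0.06  0.65  0.02]
10 [-0.01  0.65  0.02]
11 [0.05 0.65 0.02]
12 [0.11 0.65 0.02]
13 [0.16 0.63 0.02]
14 [0.22 0.62 0.02]
```

```bash
python3 -m crank '0 0 1 -0.5 0.42 0 -1;0 0 1 -0.47 0.46 0 -1;0 0 1 -0.43 0.5 0 -1;0 0 1 -0.38 0.53 0 -1;0 0 1 -0.33 0.56 0 -1'; python3 -m crank '0 0 1 -0.28 0.59 0 -1;0 0 1 -0.23 0.61 0 -1;0 0 1 -0.18 0.63 0 -1;0 0 1 -0.12 0.64 0 -1;0 0 1 -0.06 0.65 0 -1'; python3 -m crank '0 0 1 -0.01 0.65 0 -1;0 0 1 0.05 0.65 0 -1;0 0 1 0.11 0.65 0 -1;0 0 0 0 0 0 -1'; python3 -c "
from h import *
goal([.592,-.270,.22],-.149-1.5708)"
```

```text
time: 12.22
position: [0.5148, -0.0196, 0.2262]
tool_rot: [0.937, 0.349, -0.005, -0.004]
ft_force: [0.5, 0.2, -0.9]
grip_width: 0.0871
time: 12.85
position: [0.5433, -0.148, 0.2152]
tool_rot: [0.991, 0.13, -0.014, -0.008]
ft_force: [0.2, -0.1, 0.2]
grip_width: 0.0869
time: 13.35
position: [0.559, -0.2261, 0.2051]
tool_rot: [1.0, -0.006, -0.022, -0.01]
ft_force: [0.0, 0.1, 0.1]
grip_width: 0.087
turn [-0.18  0.52  1.56] shift [ 0.82  1.08 -0.43] pos [ 0.559  -0.2261  0.2051] t 13.35 w 0.087 F [0.  0.1 0.1]
```

```bash
python3 -m crank '-0.18 0.5 0.78 0.4 0.5 -0.1 -1;0 0 0.75 0.4 0.5 -0.1 -1;0 0 0 0 0 0 -1'; python3 -c "
from h import *
import pickle
goal([.592,-.270,.22],-.149-1.5708)
for n,c in [('wrist',None),('side',(280,130,480,280))]:
  p=viewer.camera(n); save(p,n+'13.png',c,1 if c is None else 4); pickle.dump(p,open(n+'13.pkl','wb'))"
```

```text
time: 13.72
position: [0.5864, -0.2634, 0.2074]
tool_rot: [0.997, -0.072, -0.005, -0.004]
ft_force: [0.3, 0.8, 0.1]
grip_width: 0.0871
turn [-0.09  0.12  0.05] shift [ 0.16  0.14 -0.32] pos [ 0.5864 -0.2634  0.2074] t 13.72 w 0.0871 F [0.3 0.8 0.1]
```

View pics/wrist13.png

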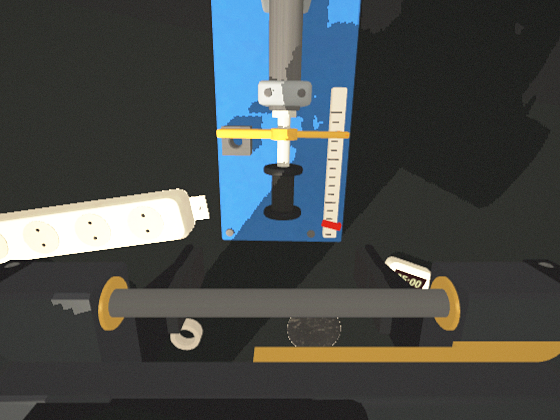

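View pics/side13.png

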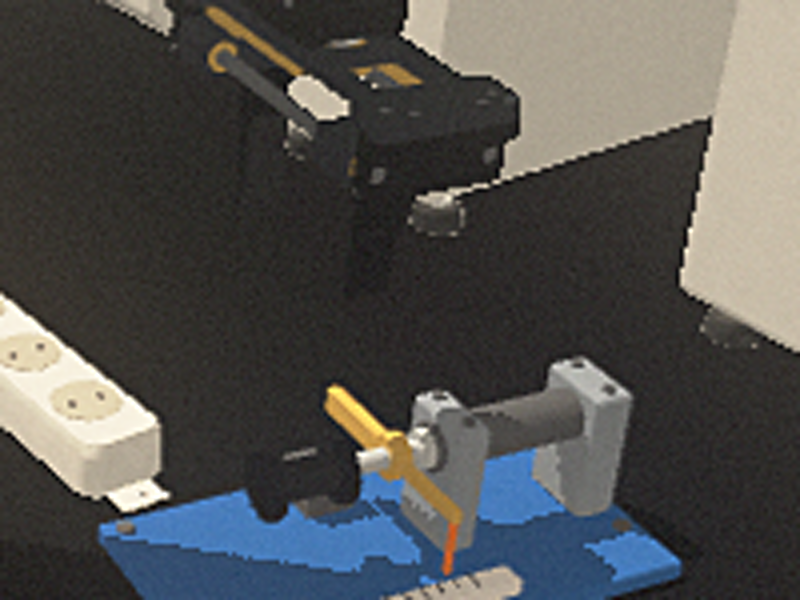

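Run:
```python
from h import *
import pickle
p=pickle.load(open("wrist13.pkl","rb"));save(p,"w13c.png",(200,110,370,250),4.6)
t=[.6198,-.2746,-.149]
def inv(X): d=np.array(X[:2])-t[:2];c,s=np.cos(t[2]),np.sin(t[2]);return np.array([c*d[0]+s*d[1],-s*d[0]+c*d[1]])
TL=atz(p,222,240,.012);TR=atz(p,341,241,.012);print("corners",TL,TR,np.linalg.norm(TL-TR),inv(TL),inv(TR))
for n,u,z in[("flange far",(283,170),.07),("flange near",(283,212),.07),("arm collar",(284,134),.08),("mark",(331.5,225.5),.027)]:
    X=atz(p,*u,z);print(n,X.round(4),inv(X).round(4))
```

```text
corners [ 0.52684867 -0.18146609  0.012     ] [ 0.50453036 -0.32829946  0.012     ] 0.14851985156669906 [-0.10574709  0.07830343] [-0.10602081 -0.07021617]
flange far [ 0.6138 -0.2706  0.07  ] [-0.0065  0.0031]
flange near [ 0.5713 -0.2645  0.07  ] [-0.0495  0.0027]
arm collar [ 0.6481 -0.2764  0.08  ] [0.0283 0.0025]
mark [ 0.5327 -0.3168  0.027 ] [-0.0799 -0.0547]
```

View pics/w13c.png

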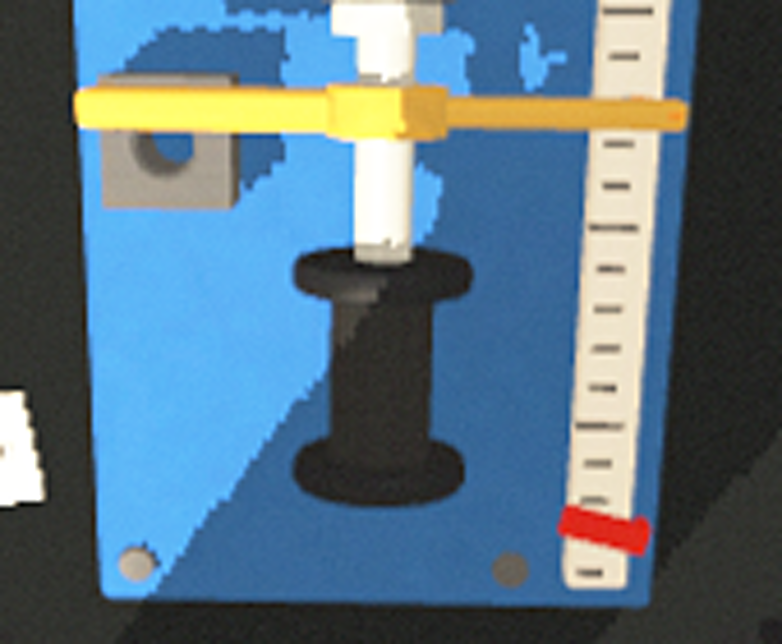

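```bash
python3 -m crank '-0.09 0.12 0.05 0.14 0.12 0 -1;0 0 0 0 0 0.7 -1;0 0 0 0 0 0.7 -1;0 0 0 0 0 0 -1'; python3 -c "
from h import *
import pickle
goal([.592,-.268,.050],-.149-1.5708)
for n,c in [('wrist',(180,100,400,270)),('side',(280,130,480,280))]:
  p=viewer.camera(n); save(p,n+'14.png',c,3.5); pickle.dump(p,open(n+'14.pkl','wb'))"
```

```text
time: 14.32
position: [0.5889, -0.2634, 0.1498]
tool_rot: [0.997, -0.071, -0.001, -0.001]
ft_force: [0.7, 0.2, 0.2]
grip_width: 0.0869
turn [-0.03  0.04  0.07] shift [0.1  0.11 2.5 ] pos [ 0.5889 -0.2634  0.1498] t 14.32 w 0.0869 F [0.7 0.2 0.2]
```

View pics/wrist14.png

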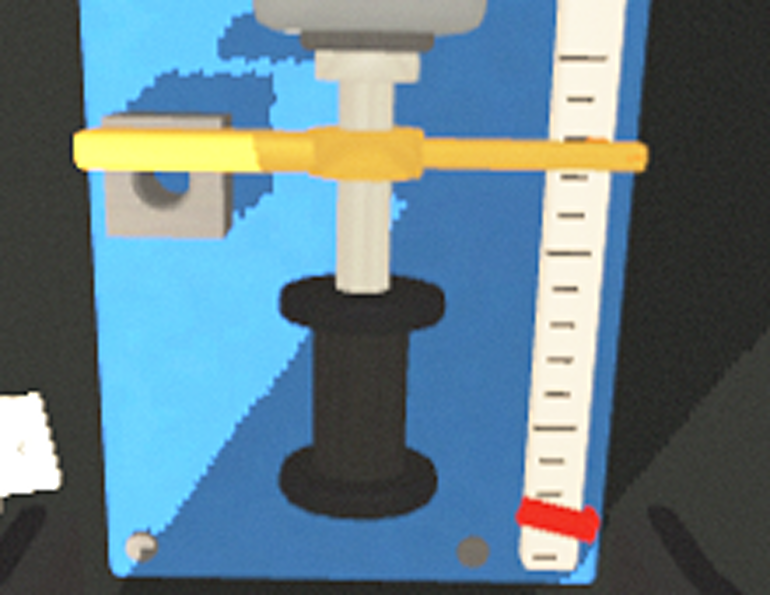

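View pics/side14.png

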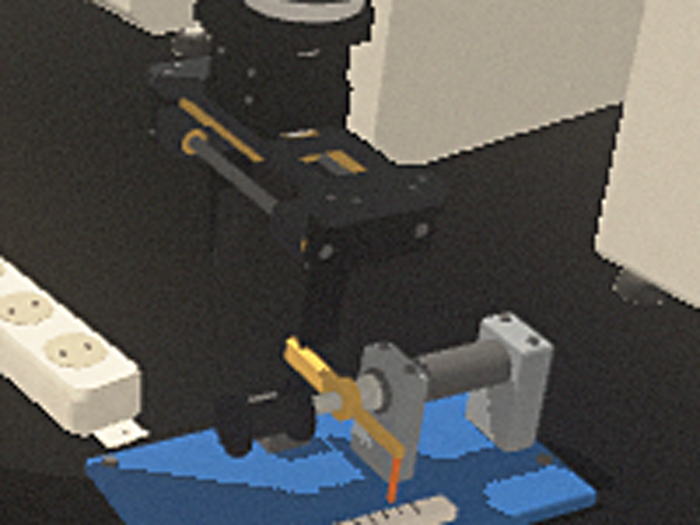

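Run:
```python
from h import *
import pickle
p=pickle.load(open("wrist14.pkl","rb"))
for u in [(361,304),(359,483)]: print(atz(p,180+u[0]/3.5,100+u[1]/3.5,.07))
print(proj(p,robot.get_obs()["position"]),robot.get_obs()["position"])
```

```text
[ 0.61388145 -0.2705664   0.07      ]
[ 0.57032156 -0.26396763  0.07      ]
[280.07564197 260.53271841] [ 0.59076101 -0.26468945  0.15240189]
```

```bash
python3 -m crank '0 0 0.07 0.05 0.07 0.7 -1;0 0 0 0 0 0.7 -1;0 0 0 0 0 0 -1'; python3 -c "
from h import *
goal([.592,-.267,.050],-.149-1.5708)
for n,c in [('wrist',(180,100,400,345)),('side',(280,130,480,280))]:
  p=viewer.camera(n); save(p,n+'15.png',c,2.4 if n=='wrist' else 3.5)"
```

```text
time: 14.8
position: [0.5962, -0.2697, 0.1012]
tool_rot: [0.997, -0.074, 0.006, 0.003]
ft_force: [-0.1, 0.2, -0.6]
grip_width: 0.087
turn [ 0.06 -0.14  0.01] shift [-0.13 -0.06  1.28] pos [ 0.5962 -0.2697  0.1012] t 14.8 w 0.087 F [-0.1  0.2 -0.6]
```

View pics/wrist15.png

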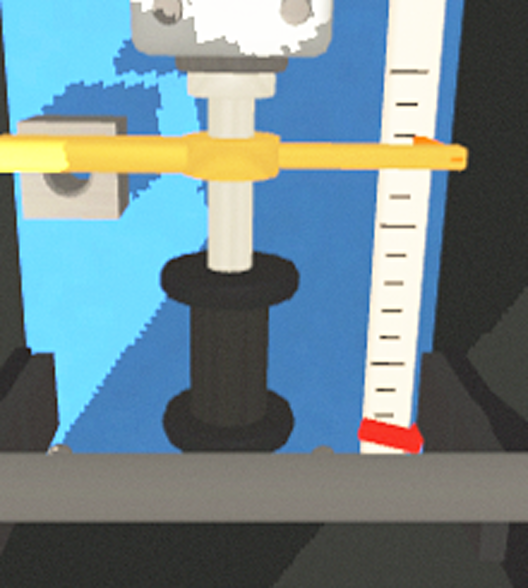

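View pics/side15.png

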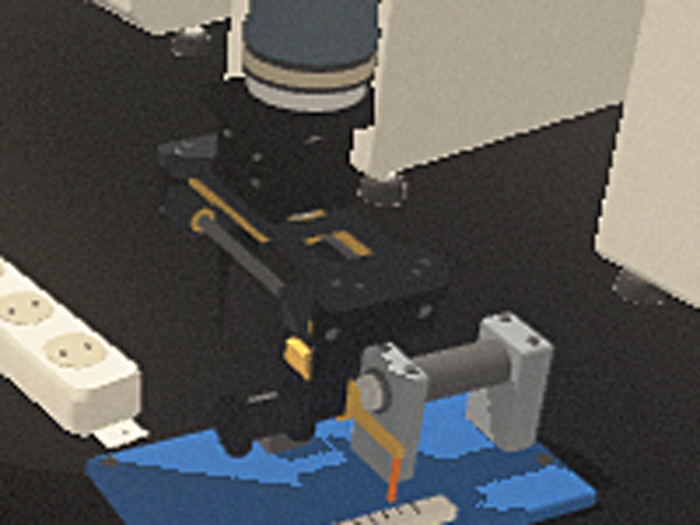

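```bash
python3 -m crank '0.06 -0.14 0 -0.13 -0.06 0 -1;0 0 0 -0.03 0 0.5 -1;0 0 0 0 0 0 -1'; python3 -c "
from h import *
goal([.592,-.267,.050],-.149-1.5708)"
```

```text
time: 15.28
position: [0.594, -0.2686, 0.0882]
tool_rot: [0.997, -0.074, 0.005, 0.003]
ft_force: [-0.3, -0.2, -1.1]
grip_width: 0.0871
turn [ 0.06 -0.12  0.01] shift [-0.06 -0.04  0.95] pos [ 0.594  -0.2686  0.0882] t 15.28 w 0.0871 F [-0.3 -0.2 -1.1]
```

```bash
python3 -m crank '0.06 -0.12 0 -0.06 -0.04 0.5 -1;0 -0.1 0 -0.05 0 0.4 -1;0 0 0 0 0 0 -1'; python3 -c "
from h import *
goal([.592,-.267,.050],-.149-1.5708)"
```

```text
time: 15.65
position: [0.5909, -0.267, 0.0518]
tool_rot: [0.997, -0.074, -0.004, -0.0]
ft_force: [-0.5, 0.3, -0.0]
grip_width: 0.0867
turn [0.01 0.08 0.01] shift [ 0.03 -0.    0.05] pos [ 0.5909 -0.267   0.0518] t 15.65 w 0.0867 F [-0.5  0.3 -0. ]
```

Well placed. Close with a firm grip.

```bash
python3 -m crank '0 0.05 0 0.02 0 0.03 -1;0 0 0 0 0 0 0.3;0 0 0 0 0 0 1;0 0 0 0 0 0 1;0 0 0 0 0 0 1' 40; python3 -c "
from h import *
import pickle
goal([.592,-.267,.050],-.149-1.5708)
for n,c in [('wrist',(180,100,400,345)),('side',(280,130,480,310))]:
  p=viewer.camera(n); save(p,n+'16.png',c,2.4 if n=='wrist' else 3.5);pickle.dump(p,open(n+'16.pkl','wb'))"
```

```text
time: 16.27
position: [0.5924, -0.2676, 0.0514]
tool_rot: [0.997, -0.074, -0.0, 0.001]
ft_force: [-0.0, -0.3, 0.3]
grip_width: 0.0549
turn [0.01 0.01 0.01] shift [-0.01 -0.01  0.04] pos [ 0.5924 -0.2676  0.0514] t 16.27 w 0.0549 F [-0.  -0.3  0.3]
```

View pics/wrist16.png

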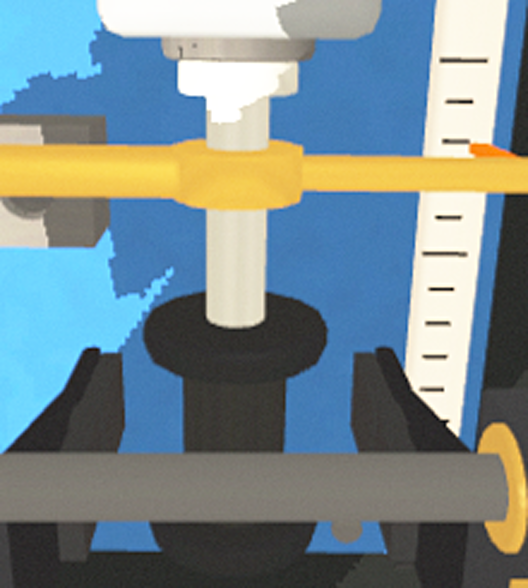

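View pics/side16.png

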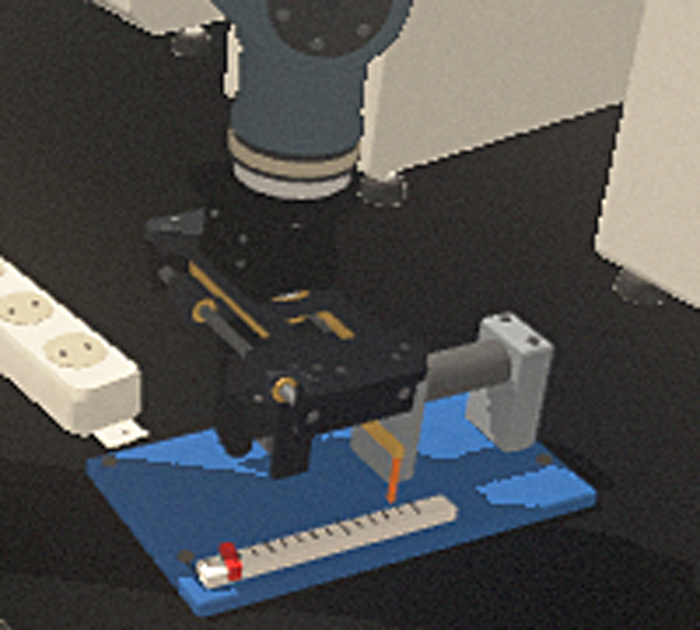

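```bash
python3 -m crank '0 0 0 0 0 0 1;0 0 0 0 0 0 1;0 0 0 0 0 0 1;0 0 0 -0.3 0 0 1;0 0 0 -0.5 0 0 1' 40; python3 -c "
from h import *
goal([.592,-.267,.051],-.149-1.5708)"
```

```text
time: 17.0
position: [0.566, -0.2626, 0.0514]
tool_rot: [0.997, -0.075, 0.006, 0.001]
ft_force: [6.5, 2.3, -3.7]
grip_width: 0.0209
turn [ 0.01 -0.13 -0.01] shift [0.66 0.01 0.02] pos [ 0.566  -0.2626  0.0514] t 17.0 w 0.0209 F [ 6.5  2.3 -3.7]
```

```bash
python3 -m crank '0 -0.1 0 -0.6 0 0 1;0 -0.1 0 -0.6 0 0 1;0 0 0 -0.5 0 0 1;0 0 0 0 0 0 1'; python3 -c "
from h import *
import pickle
c,s=np.cos(.149),np.sin(.149)
goal([.592-.108*c,-.267+.108*s,.051],-.149-1.5708)
for n,c in [('wrist',(180,100,480,345)),('side',(280,130,480,310))]:
  p=viewer.camera(n); save(p,n+'17.png',c,2.4 if n=='wrist' else 3.5);pickle.dump(p,open(n+'17.pkl','wb'))"
```

```text
time: 17.5
position: [0.5108, -0.2539, 0.0515]
tool_rot: [0.997, -0.078, 0.013, 0.004]
ft_force: [9.5, 2.5, -7.9]
grip_width: 0.021
turn [ 0.06 -0.3  -0.08] shift [-0.64  0.03 -0.01] pos [ 0.5108 -0.2539  0.0515] t 17.5 w 0.021 F [ 9.5  2.5 -7.9]
```

View pics/wrist17.png

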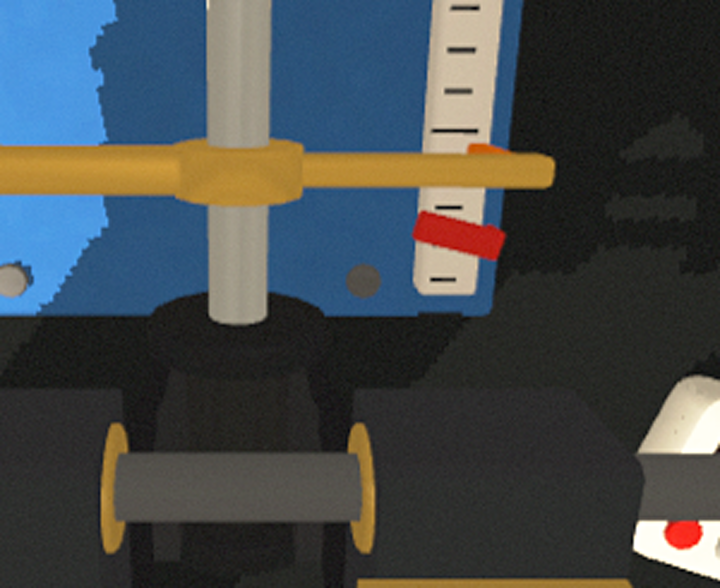

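View pics/side17.png

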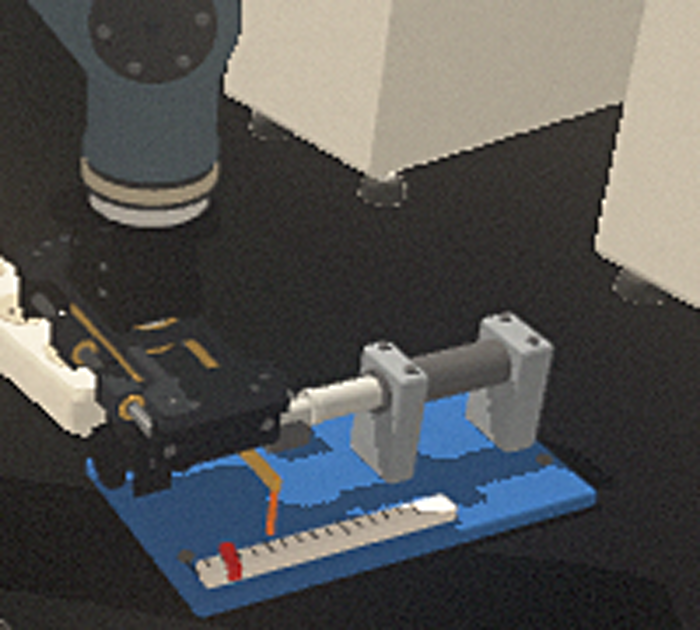

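Run:
```python
from h import *
import pickle
p=pickle.load(open("side17.pkl","rb"));save(p,"s17c.png",(325,260,375,305),14)
p=pickle.load(open("wrist17.pkl","rb"));save(p,"w17c.png",(340,145,420,225),7)
```

```text
(no output)
```

View pics/s17c.png

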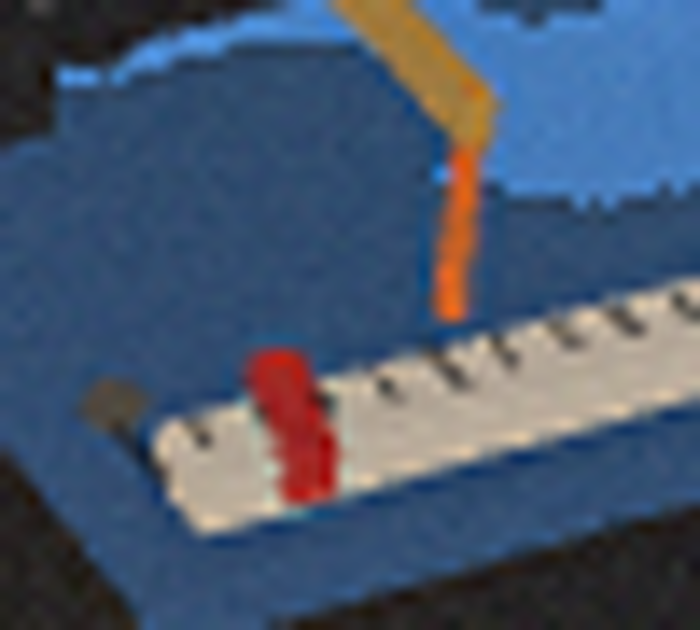

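View pics/w17c.png

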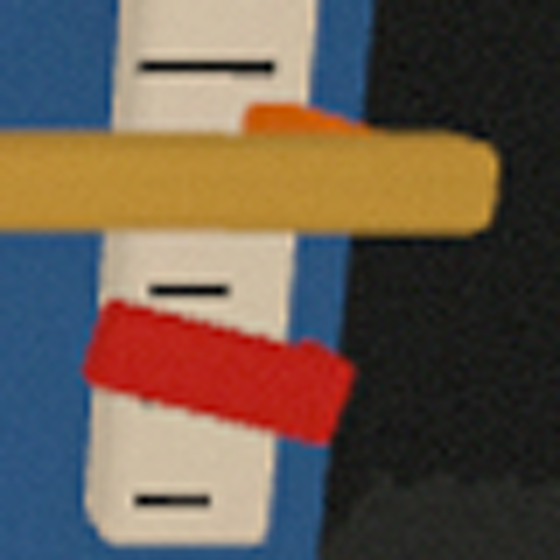

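Run:
```python
from h import *
import pickle
s=pickle.load(open("side17.pkl","rb"));w=pickle.load(open("wrist17.pkl","rb"))
e=np.array([np.cos(.15),-np.sin(.15),0]);n=np.array([np.sin(.15),np.cos(.15),0])
f=lambda u,v:(325+u/14,260+v/14);g=lambda u,v:(340+u/7,145+v/7)
T=atz(s,*f(450,316),.034);M=atz(s,*f(290,408),.027);M2=atz(w,*g(220,372),.027)
print(T,M,M2,"along",(T-M)@e,(T-M)@n)
s0=pickle.load(open("side0.pkl","rb"))
# pointer tip from wrist: bottom edge seen near (250..,105)
for u in [(255,105),(262,120)]: X=atz(w,*g(*u),.034);print("tip wrist",X,(X-M2)@e,(X-M2)@n)
```

```text
[ 0.5548374  -0.32283826  0.034     ] [ 0.52821782 -0.32067278  0.027     ] [ 0.53308753 -0.31656779  0.027     ] along 0.026644271326967874 0.001836821870044416
tip wrist [ 0.55752374 -0.3193038   0.034     ] 0.024570680444957162 0.0009464160095819484
tip wrist [ 0.55618529 -0.3197927   0.034     ] 0.023320324199074722 0.0002629940024490921
```

```bash
python3 -m crank '0 -0.3 0 -0.3 0 0 1;0 0 0 -0.3 0 0 1;0 0 0 0 0 0 1'
cat > m.py <<'E'
from h import *
import pickle,sys
k=sys.argv[1]
c,s=np.cos(.149),np.sin(.149)
goal([.592-.108*c,-.267+.108*s,.051],-.149-1.5708)
p=viewer.camera("side");save(p,"s%s.png"%k,(325,260,375,305),14);pickle.dump(p,open("side%s.pkl"%k,"wb"))
p=viewer.camera("wrist");save(p,"w%s.png"%k,(340,145,420,225),7);pickle.dump(p,open("wrist%s.pkl"%k,"wb"))
E
python3 m.py 18
```

```text
time: 17.98
position: [0.5004, -0.2522, 0.0514]
tool_rot: [0.997, -0.08, 0.013, 0.006]
ft_force: [10.1, 3.1, -8.8]
grip_width: 0.0214
turn [ 0.11 -0.31 -0.12] shift [-0.38  0.03  0.  ] pos [ 0.5004 -0.2522  0.0514] t 17.98 w 0.0214 F [10.1  3.1 -8.8]
```

View pics/s18.png

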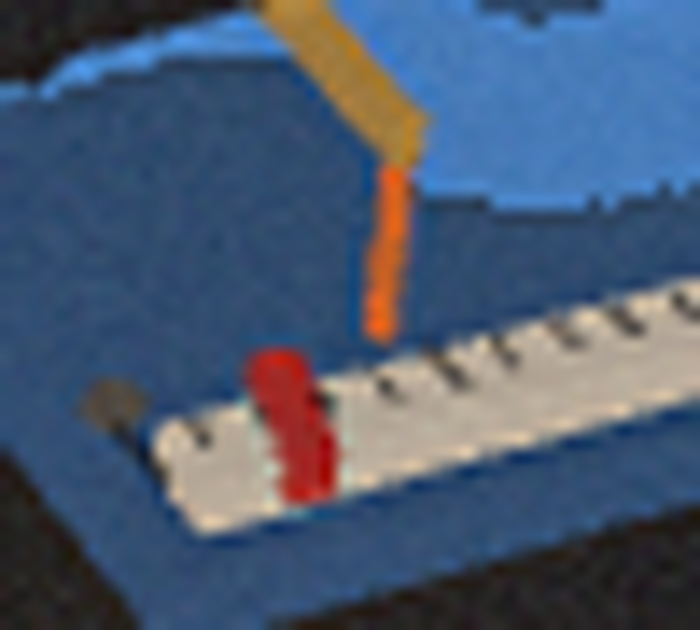

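View pics/w18.png

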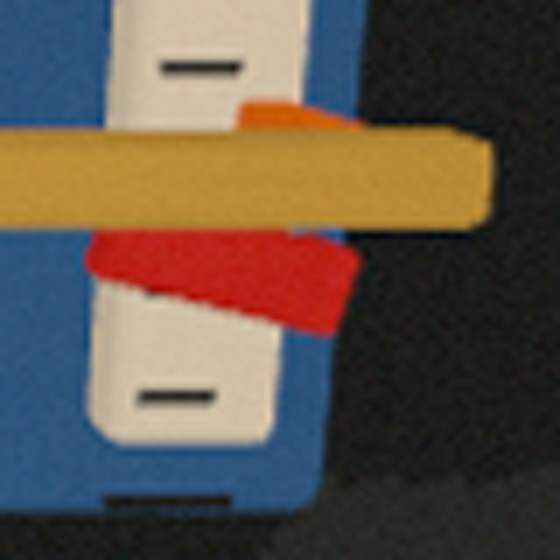

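```bash
cat > r.py <<'E'
from h import *
import pickle,sys
k,u,v=sys.argv[1],float(sys.argv[2]),float(sys.argv[3])
s=pickle.load(open("side%s.pkl"%k,"rb"))
e=np.array([np.cos(.15),-np.sin(.15),0]);n=np.array([np.sin(.15),np.cos(.15),0])
f=lambda u,v:(325+u/14,260+v/14)
T=atz(s,*f(u,v),.034);M=atz(s,*f(290,408),.027)
print("along",(T-M)@e,(T-M)@n)
q=(np.array(proj(s,M+np.array([0,0,.007])))-[325,260])*14;print("target tip px",q)
for z,m in((.034,T),): 
    h=(np.array(proj(s,M+[0,0,.007]+.005*e))-[325,260])*14; print("5mm px",h-q)
E
python3 r.py 18 380 338
```

```text
along 0.014825441167213875 0.0013662987782151522
target tip px [294.05628622 369.113445  ]
5mm px [30.75756557 -8.62352917]
```

```bash
python3 -m crank '0 -0.2 0 -0.4 0 0 1'; python3 -c "
from h import *
print(robot.get_obs()['position'],viewer.camera('side') and robot.get_obs()['position'],viewer.camera('side') and robot.get_obs()['position'])"; python3 m.py 19
```

```text
time: 18.2
position: [0.4904, -0.2507, 0.0514]
tool_rot: [0.997, -0.08, 0.01, 0.006]
ft_force: [12.9, 4.3, -2.9]
grip_width: 0.0212
[ 0.49042781 -0.25072146  0.05138146] [ 0.48873211 -0.25043286  0.05138021] [ 0.48915798 -0.25050421  0.0513688 ]
turn [ 0.13 -0.22 -0.13] shift [-0.1   0.03  0.01] pos [ 0.4892 -0.2505  0.0514] t 18.3 w 0.0211 F [11.2  3.7 -5. ]
```

View pics/s19.png

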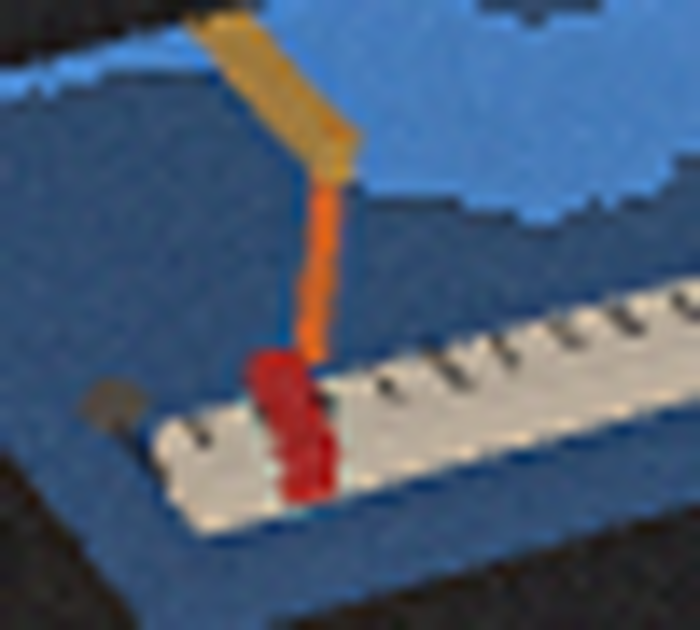

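```bash
python3 -m crank '0 -0.2 0 -0.19 0 0 1'; python3 m.py 20
```

```text
time: 18.52
position: [0.4867, -0.2502, 0.0514]
tool_rot: [0.997, -0.081, 0.005, 0.007]
ft_force: [12.7, 3.7, -8.4]
grip_width: 0.0208
turn [ 0.14 -0.14 -0.14] shift [-0.04  0.03  0.01] pos [ 0.4867 -0.2502  0.0514] t 18.52 w 0.0208 F [12.7  3.7 -8.4]
```

View pics/s20.png

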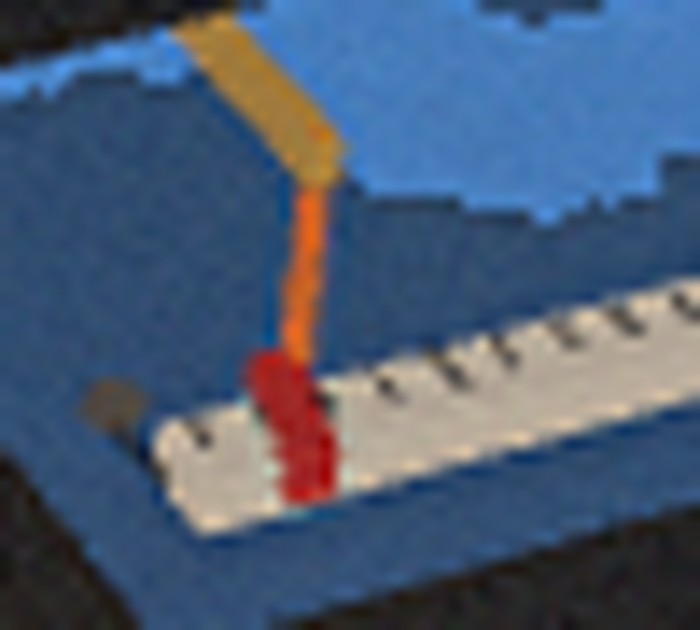

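View pics/w20.png

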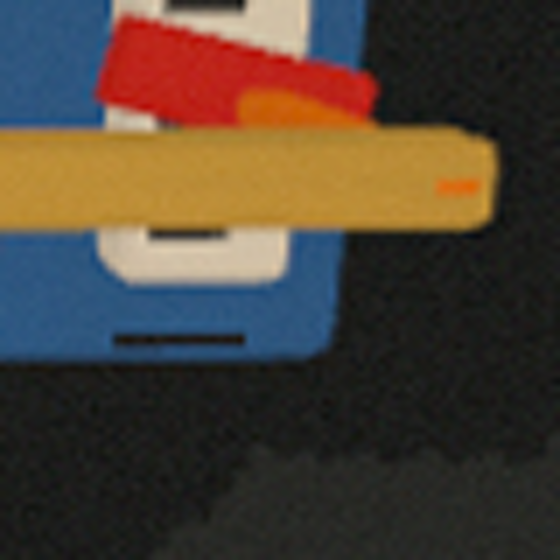

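```bash
python3 m.py 21
cat > r2.py <<'E'
from h import *
import pickle,sys
k=sys.argv[1];a=list(map(float,sys.argv[2:]))
w=pickle.load(open("wrist%s.pkl"%k,"rb"));e=np.array([np.cos(.15),-np.sin(.15),0]);n=np.array([np.sin(.15),np.cos(.15),0])
g=lambda u,v:(340+u/7,145+v/7)
T=atz(w,*g(*a[:2]),.034);M=atz(w,*g(*a[2:]),.027);print("wrist along",(T-M)@e,(T-M)@n)
E
python3 r2.py 20 255 95 238 88
```

```text
turn [ 0.14 -0.13 -0.14] shift [-0.03  0.03  0.01] pos [ 0.4865 -0.2501  0.0514] t 18.62 w 0.0209 F [11.8  4.3 -6.4]
wrist along 0.0002834994475986976 0.0007530100078574071
```

View pics/s21.png

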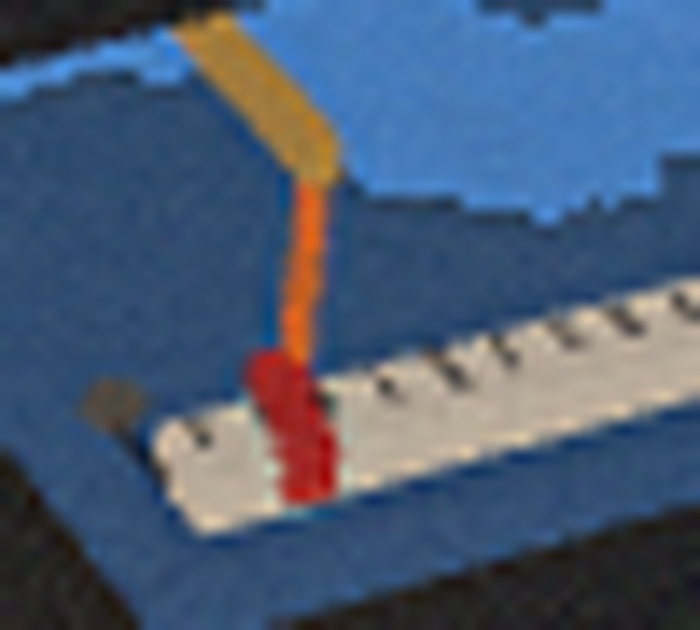

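View pics/w21.png

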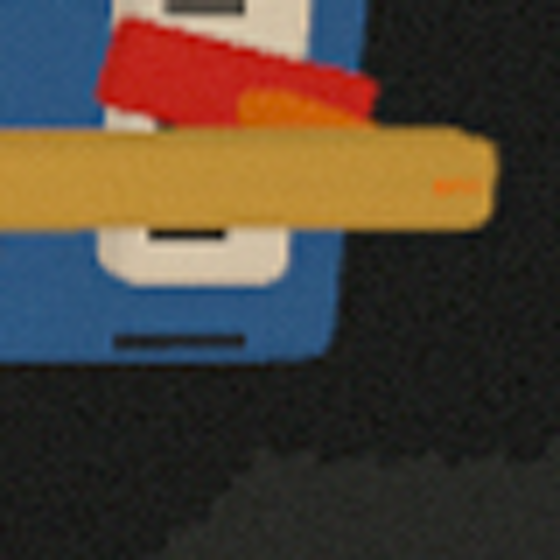

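```bash
python3 - <<'E'
from h import *
for i in range(50):
    p=viewer.camera("scene" if i%2 else "side")
    if i%10==9:
        o=robot.get_obs();print(round(o["time"],2),o["position"].round(4),o["ft_force"].round(1),round(o["grip_width"],4))
save(p,"scene22.png",(190,220,310,320),5)
E
python3 m.py 23
```

```text
19.23 [ 0.4866 -0.2501  0.0514] [12.   4.5 -6.8] 0.0209
19.73 [ 0.4866 -0.2502  0.0514] [11.1  3.7 -6.7] 0.0209
20.23 [ 0.4866 -0.2501  0.0514] [11.6  4.3 -5.2] 0.0209
20.73 [ 0.4866 -0.2501  0.0514] [11.7  3.9 -6.5] 0.0208
21.23 [ 0.4866 -0.2501  0.0514] [11.7  4.  -5.9] 0.0211
turn [ 0.14 -0.13 -0.14] shift [-0.03  0.03  0.01] pos [ 0.4866 -0.2501  0.0514] t 21.23 w 0.0211 F [11.7  4.  -5.9]
```

View pics/scene22.png

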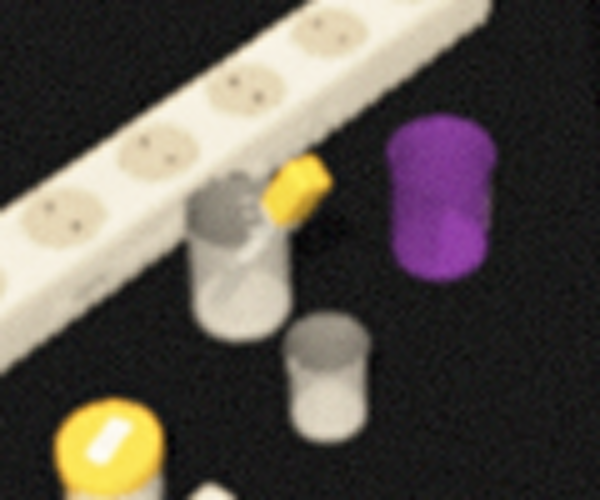

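View pics/s23.png

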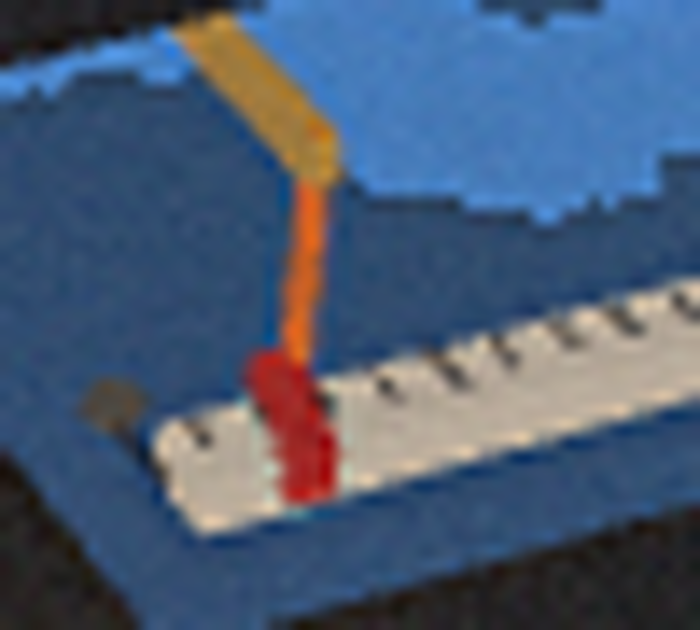

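View pics/w23.png

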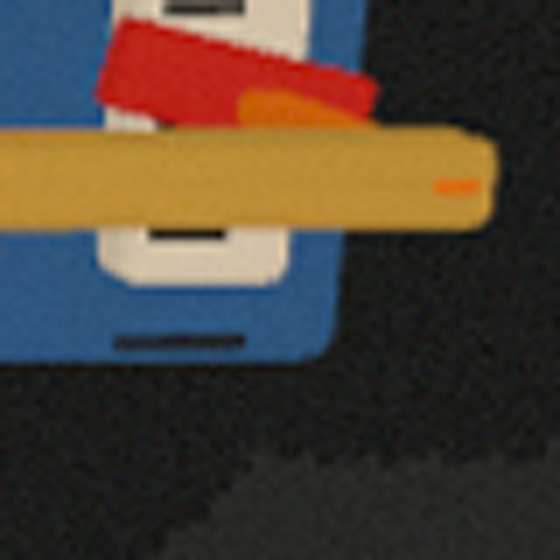

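```bash
python3 -c "
from rig import robot
print(robot.hand_in())"
```

```text
the job is handed in; nothing more can be done
None
```

I moved the lock pin into the larger clear beaker and pulled the rod out about 108 mm. I held it there for about 2.7 s and handed the job in at 21.3 s, still gripping. `hand_in()` gives no verdict.

- **Pin:** the last picture shows it leaning on the rim of the upright beaker, which has not visibly moved. I did not measure the foot's height or offset after letting go. I lowered it to a few millimetres above the beaker floor before release, and the pictures show it inside.
- **Pointer:** the side and wrist cameras both put it within about 1 mm of the middle of the red mark. That agreement is better than the 2 mm calibration, so it could be off by a few millimetres, against the allowed 5 mm.
- **Hold:** the tool stayed within 0.1 mm throughout, with about 12 N of pull on it, the grip set to 40 N and the opening steady at 21 mm.
- **One mismatch:** the red tab is turned about 10° on the rail, although its axes are said to be the fixture's. I used its middle.
- **Bystanders:** the tool stayed clear of the jar, timer and ring. I did not measure their positions again at the end.

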